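Gather the culture flasks on the stand

ROBOT

A 6-joint arm with a two-finger parallel gripper is mounted at the origin on the work surface. World frame = base frame: x ahead of the robot, y to its left, z up, the work surface at z = 0. Lengths are in mm, angles in rad, forces in N, time in s.
With the tool pointing down it reaches from about 300 to 950 mm from the base axis. Payload 3.1 kg.
Tool frame: the origin (TCP) lies on the centre line of the jaws, within the pads' length; the fingertips stand 25 mm ahead of it and the grasp point (between the pads) lies 6 mm ahead of it; x points along the fingers, z is the direction in which the jaws open and shut, and the axes are right-handed (so a half turn about x gives the same grasp; the last joint's range is limited). The gripper opens to 85 mm and grips with 20 to 120 N. Pads are 22 mm wide; open, the fingers measure 114 mm over their backs; the gripper's body (76 mm by 85 mm) begins 54 mm behind the grasp point. The pads swing forward as they close: fully open they stand 13 mm farther back than shut.
Start: joints at [1.204, 0.308, 1.634, -0, 1.2, -0.07], TCP at [182.815, 597.671, 256.272] pointing down, gripper open.
Joint ranges: [-3.06, 3.06], [-0.79, 1.96], [0.05, 2.63], [-1.19, 4.34], [0.05, 2.64], [-2.94, 2.94]. Speed limits (rad/s): [2.79, 2.79, 3.14, 3.14, 3.14, 3.14].

INTERFACE

Orientations are given as a unit quaternion [x, y, z, w].
In Python, from cell import read_state, capture, hand_in gives the robot as it stands. The module is installed in compiled form; this text tells all that it offers.
- The arm moves only by the tool send_rows, never from a script. Its argument "targets" is a list of rows, each a list of 6 numbers: the shift along the tool's x, y, z in m, then the turn, a rotation vector about the tool's x, y, z in rad. In form: [[tx, ty, tz, ax, ay, az], ...]. A call has exactly 5 rows; each row shifts and turns the commanded pose from where the row before left it, along the tool's axes as they then stand; what a row does not reach is not made up. A row lasts 1/8 s, in which the tool goes at most 62.5 mm and 10.7 degrees, less where a joint would pass 70% of its speed; a pose out of reach is approached as far as the arm can. A call with a gripper value outside its range is refused whole. "gripper" is the closure, from -1 (fully open) to 1 (shut), so that 0 is half open, set as the call begins (left out, the last holds). The fingers move at their own pace and stop on an object; the grip force is fixed at half the most. Time passes only in rows, so rows that do not move let the fingers close, or fill a call up. It gives the time, the measured TCP pose, the force and the opening at its end, in the units of the state.
- read_state(): the state, without advancing time (a new reading comes with each control period).
- capture(name): name is "scene" or "side" or "wrist"; returns a dict with "img" (420x560x3 uint8, red, green, blue), "K" (3x3 intrinsics, pixels), "distortion" ([k1, k2, p1, p2, k3] as OpenCV has them; the pictures are not rectified), "extrinsics" (4x4, takes a point from camera to world coordinates); the wrist camera has in their place "hand_eye" (4x4, takes a point from camera to tool coordinates, whose origin is the TCP and whose axes are the tool frame's). Camera axes: x right, y down, z forward; pixel columns grow to the right and rows downward; lengths in mm; the calibration is good to about 2 mm. A picture is of the moment at which its call begins: read the wrist's pose just before it. There is no depth.
- hand_in(): hands the job in, once; it reports no verdict.
The state is a dict: "t": time; "joint_positions": joint angles; "joint_velocities": joint speeds; "effort": joint torques, N m; "position": TCP position; "eef_rot": TCP orientation; "wrist_force": force on the tool from outside, world axes, zero at the start; "wrist_torque": the same for the moment, N m; "width": finger opening in mm.
Only numpy, scipy, OpenCV 4.12 (cv2) and the standard library are available. Lean on these libraries where they do the work, as an engineer would, in place of code of your own. Each camera call takes 0.05 s, during which the arm holds its last target.

TASK

Push the empty aluminium flask stand along the bench, without lifting it, until it sits wholly inside the black taped outline. Then take the culture flasks one at a time, beginning with the one farthest to the robot's left and working to its right: tilt the flask neck-up to 45 degrees and keep it there for three seconds, bring it back level and lay it flat across the top of the stand before going on to the next. Finish with every flask lying flat on the stand, the stand still inside the outline, and the tube rack, reagent bottle and tape roll left where they were.

Things in the scene. Friction and masses are not known exactly. Their poses are not given: they have to be found in the camera images.
- outline: rectangle of 10 mm black tape stuck flat on the bench; its clear inside measures 102 mm (its x) by 316 mm (its y). Origin: centre, on the bench; x points roughly away from the robot, y along the long side
- stand: loose aluminium bridge of bent sheet: 66 mm deep (x), 280 mm long (y), 45 mm high, flat top, upright front and back walls reaching the bench, open ends, 0.8 kg. Origin: centre of its footprint, on the bench; x roughly away from the robot, y along its length, top at z = 45 mm. Starts nearer the robot than the outline; three flasks fit across it at y = -90, 0, 90 mm
- flask_1: clear flat culture flask, body 74 x 50 x 26 mm, paper panel on both broad faces, neck and 24 mm orange cap at one end, 70 g, starts flat. Origin: centre of the flat body, 13 mm above what it lies on; x points out through the neck (cap end at x = 73 mm), y across the width, z through the thickness. Balances at x = 4 mm. Leftmost (largest world y) of the flasks
- flask_2: clear flat culture flask, body 74 x 50 x 26 mm, paper panel on both broad faces, neck and 24 mm orange cap at one end, 70 g, starts flat. Origin: centre of the flat body, 13 mm above what it lies on; x points out through the neck (cap end at x = 73 mm), y across the width, z through the thickness. Balances at x = 4 mm. Next to the right of flask_1
- flask_3: clear flat culture flask, body 74 x 50 x 26 mm, paper panel on both broad faces, neck and 24 mm orange cap at one end, 70 g, starts flat. Origin: centre of the flat body, 13 mm above what it lies on; x points out through the neck (cap end at x = 73 mm), y across the width, z through the thickness. Balances at x = 4 mm. Rightmost (smallest world y) of the flasks
- tube_rack: bystander: white rack 84 x 204 x 57 mm of capped sample tubes, to 93 mm high, beyond the flasks. Origin: centre of its underside
- reagent_bottle: bystander: closed bottle 66 mm across, 130 mm high. Origin: centre of its underside
- tape_roll: bystander: roll of paper tape lying flat, 60 mm across, 20 mm high, near the robot. Origin: centre of its underside
Not all that is in view belongs to the job. Leave any blue or pink look-alike of the flask_2 alone.

How it is judged:
By the outcome, as a careful person would: the job done as asked, in the order asked, and still so for the second after the job is handed in, with the robot touching nothing.
Of flask_1, flask_2, flask_3 only 2 to 3 are there at a start; the rules pass over those that are not, and their reading is None.
At some moment in a run one of stand, flask_1, flask_2, flask_3 may be knocked a few centimetres aside while the robot is not near it.
Once in a run the grip may slacken for a moment while it holds something.
It also fails if it takes over 210 s, if anything falls off the work surface, if the arm or the gripper's body presses on something with over 40 N, if the wrist force passes 120 N, or if a joint passes its speed limit or range.

## Working session

There is one attempt and no reset: what is moved stays moved. The work goes in short steps, Python scripts to look and compute and a tool call to move; the robot and the scene stay as the last step left them, time stands still between calls to the robot, and variables do not carry over. Pictures are saved under pics/ and viewed, and the job is handed in when it is done.

Besides the shell and the picture viewer there is one more tool, called after "Request:" by a JSON object that holds its "method" and its "body", one argument or row to a line. send_rows: Moves the arm, as the interface text tells. Its arguments: {"type":"object","properties":{"targets":{"type":"array","items":{"type":"array","items":{"type":"number"}}},"gripper":{"type":"number"}},"required":["targets"]}

```bash
mkdir -p pics; ls; python3 - <<'E'
from cell import read_state, capture
import cv2
s=read_state(); print(s)
for n in ("scene","side","wrist"):
    c=capture(n); cv2.imwrite(f"pics/{n}0.png",c["img"][:,:,::-1]); print(n,c["K"],c["distortion"],c.get("extrinsics",c.get("hand_eye")))
E
```

```text
pics
{'t': 0.0, 'joint_positions': array([ 1.20430916e+00,  3.08999554e-01,  1.63518220e+00,  3.62728929e-06,
        1.19970142e+00, -6.96913034e-02]), 'joint_velocities': array([ 0.00093842, -0.00011301, -0.00110545,  0.00044089,  0.00051698,
        0.00055008]), 'effort': array([ 1.53580559e-04, -4.15259635e+01, -2.76665139e+01, -5.60168360e-05,
        1.01874463e-02,  7.71166331e-07]), 'position': array([182.53250224, 596.95536485, 255.05247868]), 'eef_rot': array([-0.42101119,  0.56911505,  0.42014287,  0.56774784]), 'wrist_force': array([ 0.4845954 , -0.91525295, -0.36084578]), 'wrist_torque': array([-0.03200073, -0.01625038,  0.03467715]), 'width': 85.78349632372536}
scene [[464.82910141   0.         281.36218716]
 [  0.         464.82910141 209.33980921]
 [  0.           0.           1.        ]] [-0.11932845  0.          0.          0.          0.        ] [[ 5.30667738e-01  5.26183379e-01 -6.64471822e-01  1.22593099e+03]
 [ 8.47313622e-01 -3.09687594e-01  4.31454772e-01 -3.37811024e+02]
 [ 2.12456501e-02 -7.91975155e-01 -6.10183560e-01  6.57513993e+02]
 [ 0.00000000e+00  
[... 270 characters left out ...]
1  3.00107206e-01  2.57660032e+02]
 [-4.23205536e-01 -6.01919617e-01  6.77192624e-01 -6.14931651e+02]
 [-2.19766642e-02 -7.40385853e-01 -6.71822756e-01  7.55740715e+02]
 [ 0.00000000e+00  0.00000000e+00  0.00000000e+00  1.00000000e+00]]
wrist [[304.35102469   0.         278.54554241]
 [  0.         304.35102469 208.14353371]
 [  0.           0.           1.        ]] [-0.04490886  0.          0.          0.          0.        ] [[-5.18738059e-04 -3.11174752e-01  9.50352569e-01 -1.17694348e+02]
 [ 1.28689402e-03 -9.50352117e-01 -3.11173901e-01  8.00542963e+01]
 [ 9.99999037e-01  1.06158529e-03  8.93432741e-04 -6.31074635e-01]
 [ 0.00000000e+00  0.00000000e+00  0.00000000e+00  1.00000000e+00]]
```

View pics/scene0.png

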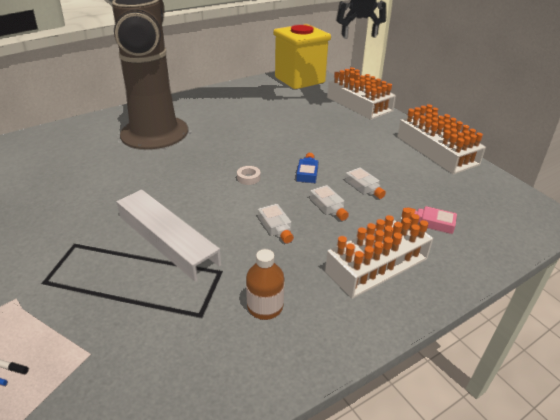

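View pics/side0.png

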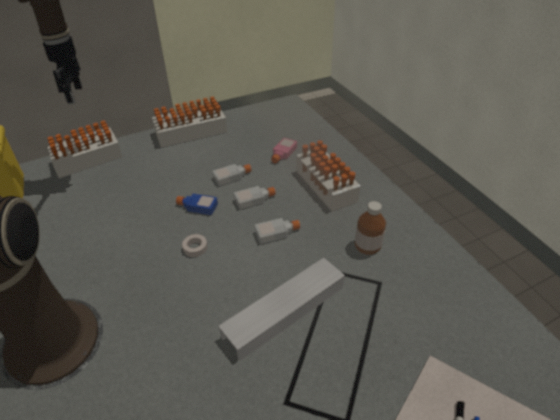

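View pics/wrist0.png

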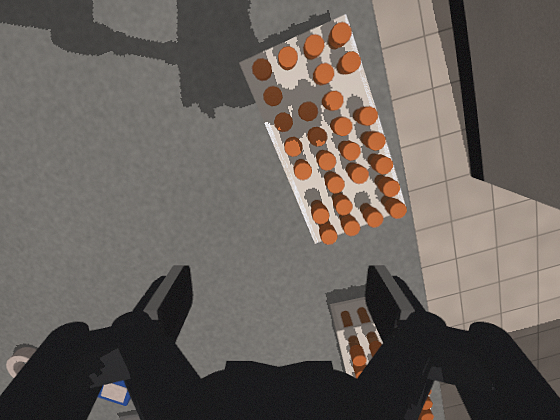

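```bash
cat > h.py <<'E'
import numpy as np, cv2
from cell import read_state, capture
from scipy.spatial.transform import Rotation as R
from scipy.optimize import least_squares
def T_of(c,s=None):
    if 'extrinsics' in c: return np.array(c['extrinsics'])
    T=np.eye(4); T[:3,:3]=R.from_quat(s['eef_rot']).as_matrix(); T[:3,3]=s['position']
    return T@np.array(c['hand_eye'])
def proj(c,T,P):
    P=np.atleast_2d(np.asarray(P,float)); Q=(P-T[:3,3])@T[:3,:3]
    return cv2.projectPoints(Q,np.zeros(3),np.zeros(3),np.array(c['K']),np.array(c['distortion']))[0].reshape(-1,2)
def back(c,T,uv,z=0.):
    uv=np.atleast_2d(np.asarray(uv,float))
    n=cv2.undistortPoints(uv.reshape(-1,1,2),np.array(c['K']),np.array(c['distortion'])).reshape(-1,2)
    d=np.c_[n,np.ones(len(n))]@T[:3,:3].T
    o=T[:3,3]; return o+d*((z-o[2])/d[:,2])[:,None]
def crop(img,x0,y0,w,h,f,name):
    c=cv2.resize(img[y0:y0+h,x0:x0+w],None,fx=f,fy=f,interpolation=cv2.INTER_CUBIC); cv2.imwrite('pics/'+name,c[:,:,::-1])
E
python3 - <<'E'
from h import *
c=capture('scene')['img'];crop(c,30,180,200,140,4,'s_st.png');crop(c,240,150,200,140,4,'s_fl.png')
c=capture('side')['img'];crop(c,200,250,200,150,4,'d_st.png');crop(c,170,130,200,120,4,'d_fl.png')
E
```

```text
(no output)
```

View pics/s_st.png

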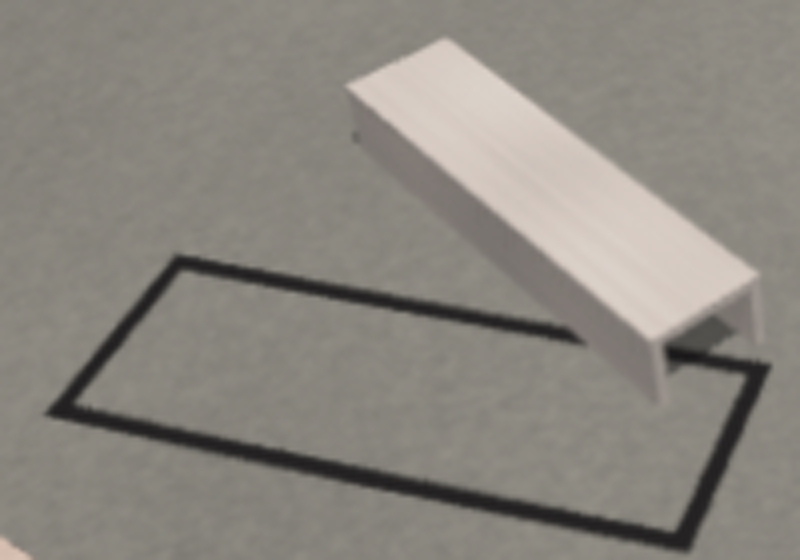

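View pics/s_fl.png

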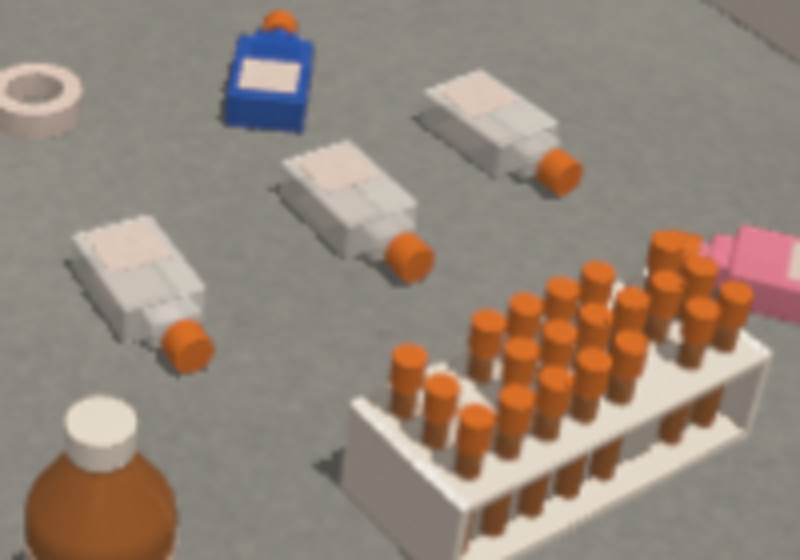

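View pics/d_st.png

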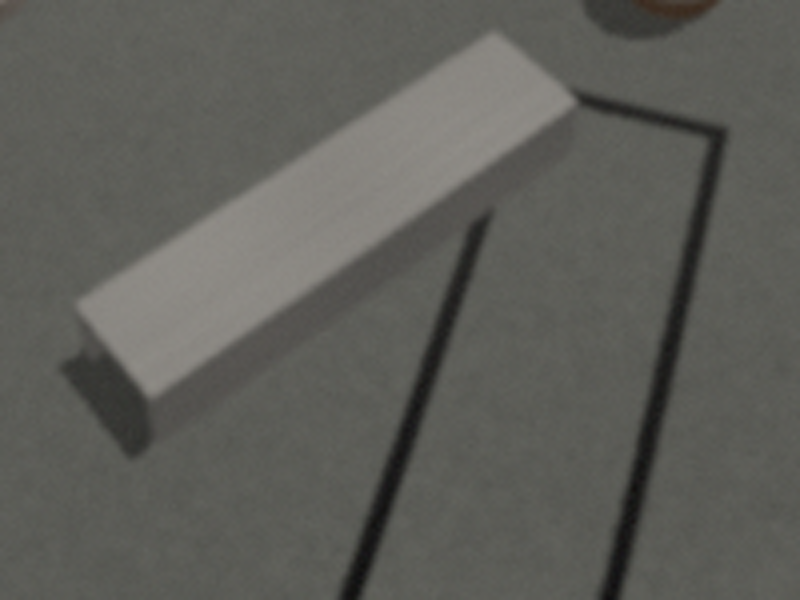

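View pics/d_fl.png

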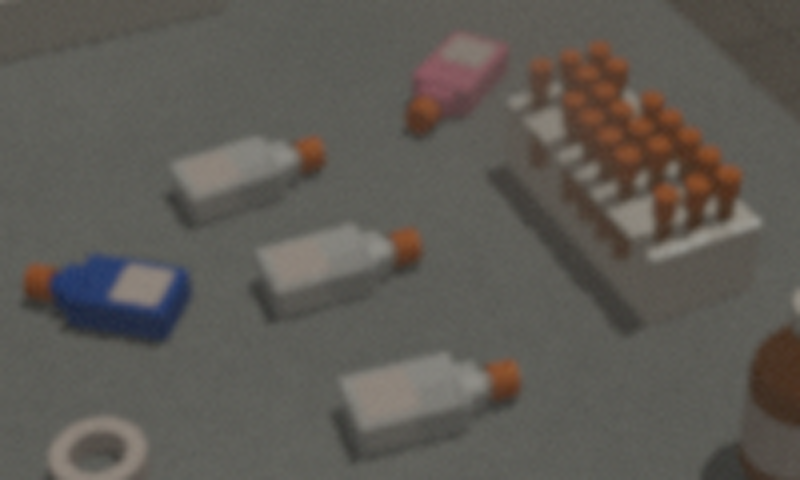

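```bash
cat >> h.py <<'E'
def fit(obs,x0):
    # obs: list of (cam,T,localpts,uv,z?) ; pose x,y,yaw on bench
    def res(p):
        cs,sn=np.cos(p[2]),np.sin(p[2]); r=[]
        for c,T,L,uv in obs:
            L=np.asarray(L,float); P=np.c_[p[0]+cs*L[:,0]-sn*L[:,1],p[1]+sn*L[:,0]+cs*L[:,1],L[:,2]]
            r.append((proj(c,T,P)-uv).ravel())
        return np.concatenate(r)
    s=least_squares(res,x0,loss='soft_l1'); return s.x,np.round(res(s.x),1)
E
python3 - <<'E'
from h import *
A=capture('scene');B=capture('side');TA=T_of(A);TB=T_of(B)
def u(p,x0,y0): return np.array(p,float)/4+[x0-.375,y0-.375]
x,y=61,168
p,r=fit([(A,TA,[(-x,-y,0),(-x,y,0),(x,y,0),(x,-y,0)],u([(178,254),(770,366),(686,551),(46,413)],30,180)),
 (B,TB,[(x,y,0)],u([(728,128)],200,250))],[600,-300,0]);print('outline',p.round(3),r)
x,y,z=33,140,45
p,r=fit([(A,TA,[(-x,-y,z),(-x,y,z),(x,y,z),(x,-y,z),(x,y,0)],u([(447,37),(758,275),(655,341),(345,87),(660,403)],30,180)),
 (B,TB,[(-x,-y,z),(x,-y,z),(x,y,z),(-x,y,z),(x,-y,0)],u([(80,305),(150,397),(576,100),(495,32),(150,445)],200,250))],[500,-300,0.3]);print('stand',p.round(3),r)
L=[(-37,-25,13+13),(-37,25,26),(37,25,26),(37,-25,26),(65,0,13)]
S={1:([(424,92),(483,70),(557,125),(500,147),(560,172)],[(188,198),(172,163),(265,137),(283,177),(311,154)]),
2:([(282,165),(347,141),(416,203),(350,227),(410,258)],[(275,287),(257,258),(353,226),(372,260),(406,246)]),
3:([(73,240),(149,217),(204,285),(128,312),(188,347)],[(357,420),(340,380),(447,353),(465,392),(504,379)])}
for k,(a,b) in S.items():
    p,r=fit([(A,TA,L,u(a,240,150)),(B,TB,L,u(b,170,130))],[550,100,0]);print(k,p.round(3),r)
print('bottle',back(A,TA,[(265,312)],0),'tape',back(A,TA,[(248,175)],20),'rack',back(A,TA,[(328,250),(432,235),(353,290),(430,256)],0))
E
```

```text
outline [ 545.539 -241.333   -0.78 ] [-0.2 -0.3  0.5 -0.1  0.2  0.8 -0.4 -0.  -0.5  0.4]
stand [ 489.197 -261.149 -145.776] [-55.5  21.2 -52.5  23.9 -56.   27.2 -57.2  23.1 -52.9  28.4  30.1  53.9
  37.8  57.5  34.7  36.4  29.6  34.4  38.5  55.8]
1 [527.031 353.069 559.205] [-0.3 -0.5  0.2 -0.3  1.1 -0.  -0.2  0.3 -0.5  1.3  0.4  0.5 -1.2 -0.1
 -0.7 -0.4  0.9 -1.4 -0.1  0.8]
2 [545.981 228.441 169.61 ] [-1.1 -0.9  0.2 -0.5  1.1  0.1 -0.3  0.4  0.4  0.6  0.2  1.8 -1.3 -1.9
 -0.  -0.9  1.9  1.1 -0.4  0.2]
3 [ 5.46958e+02  8.47890e+01 -1.11000e-01] [-0.8 -1.3  0.4 -1.1  1.4  0.7 -0.7  0.1  0.6  0.7  0.3  2.6 -1.2 -0.8
 -0.  -0.9  2.1  2.3 -0.5  0.1]
bottle [[752.71143851 -59.87295257   0.        ]] tape [[371.27232244 115.68838693  20.        ]] rack [[677.58505513 137.27109231   0.        ]
 [758.06199098 365.28886166   0.        ]
 [793.38130673 111.1130986    0.        ]
 [804.01344054 310.8182009    0.        ]]
```

```bash
cat > st.py <<'E'
from h import *
A=capture('scene');B=capture('side');TA=T_of(A);TB=T_of(B)
def u(p,x0,y0): return np.array(p,float)/4+[x0-.375,y0-.375]
x,y,z=33,140,45
for g in (-.8,-.3,0,.3):
  p,r=fit([(A,TA,[(-x,-y,z),(-x,y,z),(x,y,z),(x,-y,z),(x,y,0)],u([(447,37),(758,275),(655,341),(345,87),(660,403)],30,180)),
 (B,TB,[(-x,-y,z),(x,-y,z),(x,y,z),(-x,y,z),(x,-y,0)],u([(80,305),(150,397),(576,100),(495,32),(150,445)],200,250))],[480,-250,g]);print('stand',p.round(3),r)
print(back(A,TA,u([(447,37),(758,275),(655,341),(345,87)],30,180),45).round(), back(B,TB,u([(80,305),(495,32),(576,100),(150,397)],200,250),45).round())
E
python3 st.py
```

```text
stand [ 475.516 -139.835   -1.33 ] [-0.1  0.2  0.5  0.1 -0.9  0.3  0.1 -0.3  0.1  1.5 -2.1 -0.2 -0.2  0.2
 -0.1  0.  -0.8 -0.4  1.9  0. ]
stand [ 468.899 -214.579   -7.465] [-41.9  11.8 -30.    4.8 -29.5   7.8 -41.3  14.  -27.5   9.   13.1  41.7
  21.6  42.2   9.9  19.4   5.   19.9  23.   41. ]
stand [ 470.449 -215.812  -32.747] [-33.1   9.1 -36.9  12.4 -40.5  13.4 -34.4   9.1 -38.1  14.6   9.1  32.6
  12.7  36.   17.3  26.8  14.8  24.3  14.5  35. ]
stand [ 475.516 -139.835 -133.277] [-0.1  0.2  0.5  0.1 -0.9  0.3  0.1 -0.3  0.1  1.5 -2.1 -0.2 -0.2  0.2
 -0.1  0.  -0.8 -0.4  1.9  0. ]
[[ 331. -141.   45.]
 [ 603.  -75.   45.]
 [ 620. -137.   45.]
 [ 348. -206.   45.]] [[ 335. -143.   45.]
 [ 605.  -76.   45.]
 [ 620. -139.   45.]
 [ 348. -205.   45.]]
```

```bash
cat >> h.py <<'E'
def down(jaw): # tool pointing down with tool z along world angle jaw
    x=np.array([0,0,-1.]); z=np.array([np.cos(jaw),np.sin(jaw),0]); return np.c_[x,np.cross(z,x),z]
def tilt(jaw,a): # turn about the tool z by a
    return down(jaw)@R.from_rotvec([0,0,a]).as_matrix()
def rows(pos,Rt,n=5,s=None,P0=None,R0=None):
    s=s or read_state()
    if P0 is None: P0=np.array(s['position']); R0=R.from_quat(s['eef_rot']).as_matrix()
    rv=R.from_matrix(R0.T@Rt).as_rotvec(); p=P0.copy(); out=[];C=R0.copy()
    print('move',np.linalg.norm(np.array(pos)-P0).round(1),'mm',np.degrees(np.linalg.norm(rv)).round(1),'deg')
    for i in range(n):
        f=(i+1)/n; tgt=P0+(np.array(pos)-P0)*f
        d=C.T@(tgt-p)/1000; d=d.round(3); Rn=R0@R.from_rotvec(rv*f).as_matrix()
        w=R.from_matrix(C.T@Rn).as_rotvec().round(2)
        p=p+C@d*1000; C=C@R.from_rotvec(w).as_matrix()
        out.append([float(v) for v in np.r_[d,w]])
    for i in range(0,n,5): print(str(out[i:i+5]).replace(' ','').replace('-0.0,','0,').replace('0.0,','0,').replace('0.0]','0]'))
    return p,C
def st():
    s=read_state(); M=R.from_quat(s['eef_rot']).as_matrix()
    print('t',round(s['t'],2),'pos',s['position'].round(1),'x',M[:,0].round(3),'z',M[:,2].round(3),'jaw',np.arctan2(M[1,2],M[0,2]).round(3),'w',round(s['width'],1),'F',s['wrist_force'].round(1),'q',s['joint_positions'].round(2)); return s
E
python3 -c "
from h import *
st()"
```

```text
t 0.45 pos [182.8 597.6 256.2] x [-0. -0. -1.] z [ 0.292  0.956 -0.   ] jaw 1.274 w 85.3 F [ 0.7  0.3 -0.3] q [ 1.2   0.31  1.63  0.    1.2  -0.07]
```

```bash
python3 -c "
from h import *
rows([475,-140,200],down(-1.33),20)"
```

```text
move 795.4 mm 149.2 deg
[[0.003,-0.025,-0.031,0.13,0,0],[0.003,-0.028,-0.028,0.13,0,0],[0.002,-0.032,-0.023,0.13,0,0],[0.003,-0.035,-0.019,0.13,0,0],[0.003,-0.037,-0.015,0.13,0,0]]
[[0.003,-0.038,-0.01,0.13,0,0],[0.003,-0.04,-0.004,0.13,0,0],[0.003,-0.039,0,0.13,0,0],[0.002,-0.04,0.006,0.13,0,0],[0.003,-0.038,0.011,0.13,0,0]]
[[0.003,-0.036,0.015,0.13,0,0],[0.003,-0.034,0.02,0.13,0,0],[0.003,-0.032,0.025,0.13,0,0],[0.002,-0.028,0.028,0.13,0,0],[0.003,-0.023,0.032,0.13,0,0]]
[[0.003,-0.02,0.034,0.13,0,0],[0.003,-0.015,0.037,0.13,0,0],[0.003,-0.01,0.038,0.13,0,0],[0.002,-0.005,0.04,0.13,0,0],[0.003,0,0.039,0.13,0,0]]
```

Request:
{"method": "send_rows", "body": {
  "targets": [
    [0.003, -0.025, -0.031, 0.13, 0, 0],
    [0.003, -0.028, -0.028, 0.13, 0, 0],
    [0.002, -0.032, -0.023, 0.13, 0, 0],
    [0.003, -0.035, -0.019, 0.13, 0, 0],
    [0.003, -0.037, -0.015, 0.13, 0, 0]
  ],
  "gripper": -1
}}

```text
t: 1.08
position: [256.4, 412.0, 242.4]
eef_rot: [-0.216, 0.673, 0.216, 0.674]
wrist_force: [-0.7, 0.9, 0.3]
width: 85.7
```

Request:
{"method": "send_rows", "body": {
  "targets": [
    [0.003, -0.038, -0.01, 0.13, 0, 0],
    [0.003, -0.04, -0.004, 0.13, 0, 0],
    [0.003, -0.039, 0, 0.13, 0, 0],
    [0.002, -0.04, 0.006, 0.13, 0, 0],
    [0.003, -0.038, 0.011, 0.13, 0, 0]
  ]
}}

```text
t: 1.7
position: [329.9, 227.6, 228.6]
eef_rot: [0.011, 0.707, -0.01, 0.707]
wrist_force: [0.4, -0.6, 0.5]
width: 85.6
```

Request:
{"method": "send_rows", "body": {
  "targets": [
    [0.003, -0.036, 0.015, 0.13, 0, 0],
    [0.003, -0.034, 0.02, 0.13, 0, 0],
    [0.003, -0.032, 0.025, 0.13, 0, 0],
    [0.002, -0.028, 0.028, 0.13, 0, 0],
    [0.003, -0.023, 0.032, 0.13, 0, 0]
  ]
}}

```text
t: 2.33
position: [403.1, 43.4, 214.6]
eef_rot: [0.236, 0.666, -0.236, 0.667]
wrist_force: [0.0, 1.0, 0.1]
width: 85.2
```

Request:
{"method": "send_rows", "body": {
  "targets": [
    [0.003, -0.02, 0.034, 0.13, 0, 0],
    [0.003, -0.015, 0.037, 0.13, 0, 0],
    [0.003, -0.01, 0.038, 0.13, 0, 0],
    [0.002, -0.005, 0.04, 0.13, 0, 0],
    [0.003, 0, 0.039, 0.13, 0, 0]
  ]
}}

```text
t: 2.95
position: [475.7, -141.0, 200.5]
eef_rot: [0.437, 0.556, -0.436, 0.557]
wrist_force: [0.3, 0.0, -0.2]
width: 85.4
```

```bash
python3 -c "
from h import *
s=st();c=capture('wrist');cv2.imwrite('pics/w1.png',c['img'][:,:,::-1])
T=T_of(c,s)
def box(x,y,th,hx,hy,z):
    return [(x+np.cos(th)*a-np.sin(th)*b,y+np.sin(th)*a+np.cos(th)*b,z) for a,b in [(-hx,-hy),(-hx,hy),(hx,hy),(hx,-hy)]]
print(proj(c,T,box(475.5,-139.8,-1.33,33,140,45)).round(), proj(c,T,box(545.5,-241.3,-.78,61,168,0)).round())
rows([475,-140,130],down(-1.33),5)
"
```

```text
t 2.95 pos [ 475.7 -141.   200.5] x [ 0.001 -0.    -1.   ] z [ 0.238 -0.971  0.   ] jaw -1.331 w 85.4 F [ 0.3  0.  -0.2] q [-0.38  0.12  1.98  0.    1.04  0.95]
[[246. 322.]
 [236.  31.]
 [318.  31.]
 [307. 322.]] [[401. 291.]
 [251.  25.]
 [366. -53.]
 [495. 243.]]
move 71.0 mm 0.5 deg
[[0.014,0,-0.001,0,0,-0],[0.014,-0.001,-0.001,0,0,-0],[0.014,0,-0.002,0,0,-0],[0.015,0,-0.001,0,0,-0],[0.014,-0.001,-0.001,0,0.01,-0]]
```

View pics/w1.png

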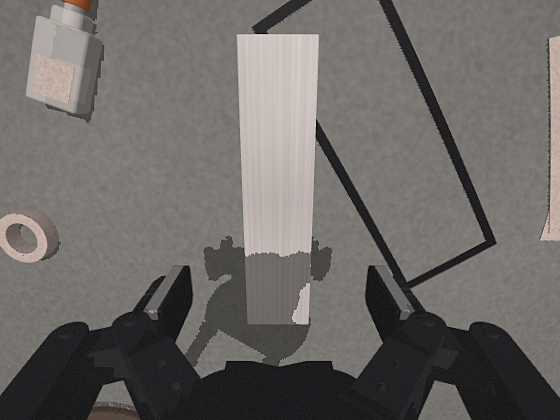

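Request:
{"method": "send_rows", "body": {
  "targets": [
    [0.033, 0, -0.001, 0, 0, 0],
    [0.033, 0, 0, 0, 0, 0],
    [0.033, 0, 0, 0, 0, 0],
    [0.033, 0, 0, 0, 0, 0],
    [0.033, 0, 0, 0, 0, 0]
  ]
}}

```text
t: 3.62
position: [475.3, -138.6, 34.6]
eef_rot: [0.435, 0.557, -0.435, 0.558]
wrist_force: [0.1, 0.2, 0.1]
width: 85.1
```

Request:
{"method": "send_rows", "body": {
  "targets": [
    [0, 0, 0, 0, 0, 0],
    [0, 0, 0, 0, 0, 0],
    [0, 0, 0, 0, 0, 0],
    [0, 0, 0, 0, 0, 0],
    [0, 0, 0, 0, 0, 0]
  ],
  "gripper": -0.65
}}

```text
t: 4.25
position: [475.4, -138.7, 36.0]
eef_rot: [0.435, 0.557, -0.435, 0.558]
wrist_force: [-0.9, -0.0, -0.4]
width: 70.4
```

```bash
python3 -c "
from h import *
s=st();c=capture('wrist');cv2.imwrite('pics/w2.png',c['img'][:,:,::-1])
"
```

```text
t 4.25 pos [ 475.4 -138.7   36. ] x [ 0.001 -0.    -1.   ] z [ 0.242 -0.97   0.001] jaw -1.326 w 70.4 F [-0.9 -0.  -0.4] q [-0.37  0.4   2.06  0.    0.69  0.95]
```

View pics/w2.png

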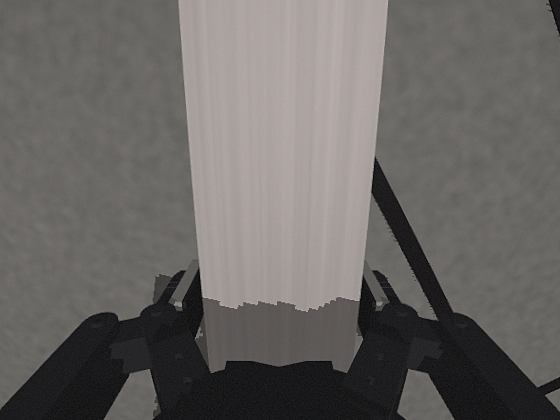

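Request:
{"method": "send_rows", "body": {
  "targets": [
    [0, 0, 0.004, 0, 0, 0],
    [0, 0, 0.008, 0, 0, 0],
    [0, 0, 0.01, 0, 0, 0],
    [0, 0, 0.01, 0, 0, 0],
    [0, 0, 0.01, 0, 0, 0]
  ],
  "gripper": -0.6
}}

```text
t: 4.92
position: [482.5, -175.7, 35.0]
eef_rot: [0.437, 0.56, -0.435, 0.553]
wrist_force: [-3.6, 12.1, 9.8]
width: 68.6
```

Request:
{"method": "send_rows", "body": {
  "targets": [
    [0, 0, 0.005, -0.04, 0, 0],
    [0, 0, 0.005, -0.06, 0, 0],
    [0, 0, 0.005, -0.06, 0, 0],
    [0, 0, 0.005, -0.06, 0, 0],
    [0, 0, 0.005, -0.06, 0, 0]
  ]
}}

```text
t: 5.55
position: [491.7, -200.6, 35.1]
eef_rot: [0.355, 0.615, -0.353, 0.61]
wrist_force: [-1.4, 5.6, 7.4]
width: 68.3
```

Request:
{"method": "send_rows", "body": {
  "targets": [
    [0, 0, 0.005, -0.06, 0, 0],
    [0, 0, 0.005, -0.06, 0, 0],
    [0, 0, 0.005, -0.06, 0, 0],
    [0, 0, 0.005, -0.06, 0, 0],
    [0, 0, 0.005, -0.02, 0, 0]
  ]
}}

```text
t: 6.18
position: [504.5, -219.1, 34.8]
eef_rot: [0.273, 0.657, -0.27, 0.648]
wrist_force: [-9.5, 10.1, 15.2]
width: 67.9
```

```bash
python3 -c "
from h import *
s=st();c=capture('wrist');cv2.imwrite('pics/w3.png',c['img'][:,:,::-1])
c=capture('scene');cv2.imwrite('pics/s3.png',c['img'][:,:,::-1])
rows([544.8,-240.6,36],down(-.78),10)
"
```

```text
t 6.17 pos [ 504.5 -219.1   34.8] x [-0.01   0.009 -1.   ] z [ 0.704 -0.71  -0.014] jaw -0.789 w 67.9 F [-9.5 10.1 15.2] q [-0.49  0.48  1.92  0.    0.75  0.3 ]
move 45.2 mm 0.9 deg
[[0,0.001,0.004,0,0,0],[0,0.002,0.005,0,0,0],[-0.001,0.001,0.004,0,0,0],[0,0.001,0.004,0,0,0],[0,0.002,0.005,0,-0.01,0]]
[[0,0.001,0.004,-0.01,0,0],[0,0.001,0.004,0,0,0],[0,0.002,0.004,0,0,0],[0,0.001,0.005,0,0,0],[-0.001,0.001,0.004,0,0,0]]
```

View pics/w3.png

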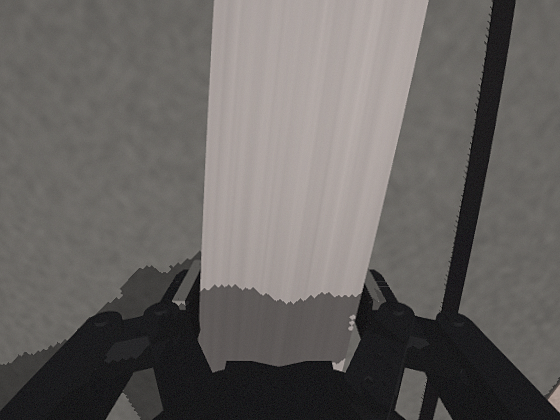

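View pics/s3.png

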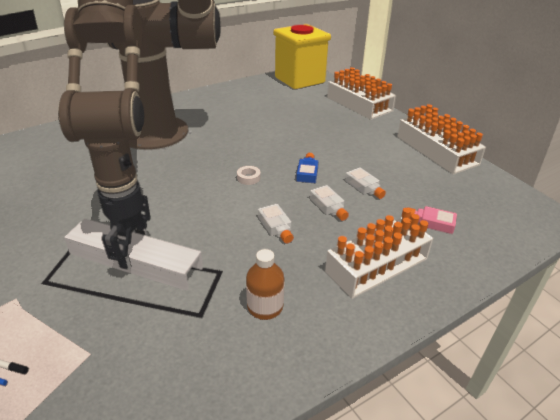

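Request:
{"method": "send_rows", "body": {
  "targets": [
    [0, 0.001, 0.004, -0.04, 0, 0],
    [0, 0.001, 0.004, -0.03, 0, 0],
    [0, 0.001, 0.004, 0, 0, 0],
    [0, 0.001, 0.005, 0, 0, 0],
    [0, 0.002, 0.005, 0, 0, 0]
  ]
}}

```text
t: 6.9
position: [519.8, -228.7, 34.4]
eef_rot: [0.248, 0.671, -0.247, 0.654]
wrist_force: [-18.0, 6.4, 19.7]
width: 68.3
```

Request:
{"method": "send_rows", "body": {
  "targets": [
    [0, 0.001, 0.004, 0, 0, 0],
    [0, 0.001, 0.005, 0, 0, 0],
    [0, 0.002, 0.005, 0, 0, 0],
    [0, 0.001, 0.005, 0, 0, 0],
    [0, 0.002, 0.004, 0, 0, 0]
  ]
}}

```text
t: 7.52
position: [542.3, -239.4, 34.4]
eef_rot: [0.248, 0.67, -0.247, 0.654]
wrist_force: [-17.2, 4.0, 17.7]
width: 68.5
```

Request:
{"method": "send_rows", "body": {
  "targets": [
    [0, 0, 0, 0, 0, 0],
    [0, 0, 0, 0, 0, 0],
    [0, 0, 0, 0, 0, 0],
    [0, 0, 0, 0, 0, 0],
    [0, 0, 0, 0, 0, 0]
  ],
  "gripper": -1
}}

```text
t: 8.15
position: [551.2, -242.9, 35.4]
eef_rot: [0.248, 0.662, -0.248, 0.663]
wrist_force: [-0.2, -0.0, -0.4]
width: 85.5
```

```bash
python3 -c "
from h import *
s=st()
c=capture('side')['img'];crop(c,200,250,200,150,4,'d4.png')
c=capture('scene')['img'];crop(c,30,180,200,140,4,'s4.png')
"
```

```text
t 8.15 pos [ 551.2 -242.9   35.4] x [ 0.001 -0.    -1.   ] z [ 0.754 -0.656  0.001] jaw -0.716 w 85.5 F [-0.2 -0.  -0.4] q [-0.49  0.55  1.8   0.    0.79  0.23]
```

View pics/s4.png

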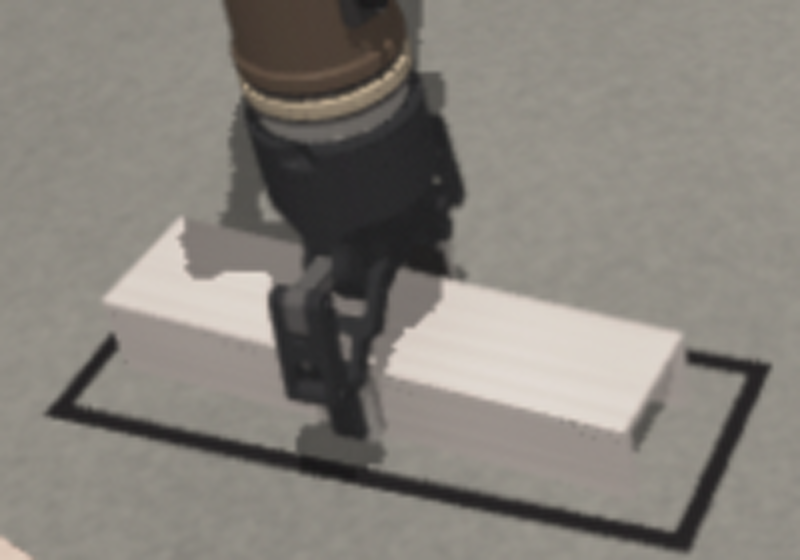

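View pics/d4.png

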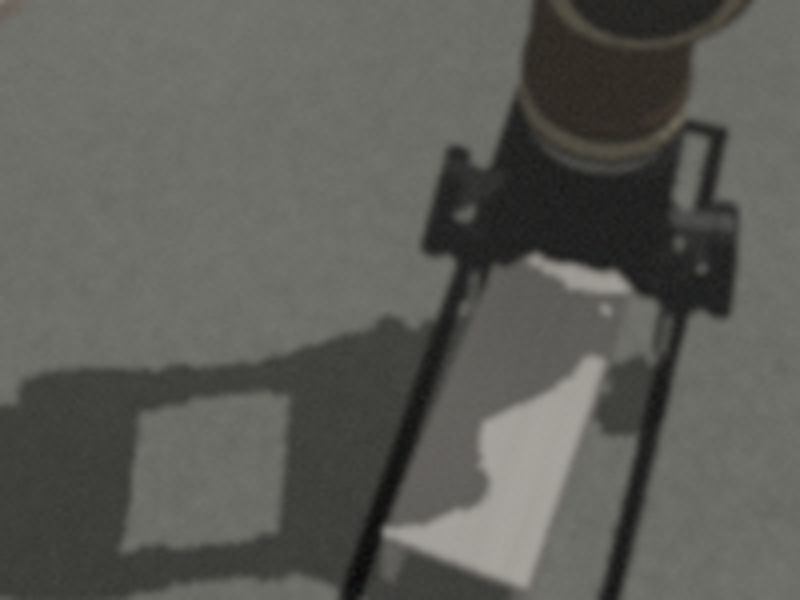

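```bash
cat > st2.py <<'E'
from h import *
def stand(a,b=None,x0=(545,-240,-.78),x=33,y=140,z=45):
    A=capture('scene');TA=T_of(A)
    u=lambda p,x0,y0: np.array(p,float)/4+[x0-.375,y0-.375]
    o=[(A,TA,[(-x,-y,z),(-x,y,z),(x,y,z),(x,-y,z)],u(a,30,180))]
    p,r=fit(o,x0); print(p.round(3),r)
    O=np.array([545.5,-241.3]);th=-.78
    d=p[:2]-O; print('in outline frame',d@[np.cos(th),np.sin(th)],d@[-np.sin(th),np.cos(th)],'dyaw',p[2]-th)
    cs,sn=np.cos(p[2]-th),np.sin(p[2]-th)
    print('corner extents',abs(33*cs)+abs(140*sn)," of 51;",33*abs(sn)+140*cs,'of 158')
    return p
E
python3 -c "
from st2 import *
stand([(180,217),(685,335),(628,432),(103,301)])"
```

```text
[ 540.853 -241.166   -0.83 ] [ 0.4  0.1  0.1 -0.5 -0.3  0.1 -0.   0.3]
in outline frame -3.3979661603142426 -3.1733476409678625 dyaw -0.05047822415496983
corner extents 40.021916688277564  of 51; 141.4867483633185 of 158
```

Request:
{"method": "send_rows", "body": {
  "targets": [
    [0, -0.003, -0.005, 0.06, 0, 0],
    [0, 0, 0, 0, 0, 0],
    [0, 0, 0, 0, 0, 0],
    [0, 0, 0, 0, 0, 0],
    [0, 0, 0, 0, 0, 0]
  ],
  "gripper": -0.6
}}

```text
t: 8.93
position: [543.2, -240.2, 34.7]
eef_rot: [0.268, 0.657, -0.267, 0.653]
wrist_force: [-4.6, 4.2, 3.9]
width: 68.8
```

Request:
{"method": "send_rows", "body": {
  "targets": [
    [0, 0, 0, 0, 0, 0],
    [0, 0, 0, 0, 0, 0],
    [0, 0, 0, 0, 0, 0],
    [0, 0, 0, 0, 0, 0],
    [0, 0, 0, 0, 0, 0]
  ],
  "gripper": -0.55
}}

```text
t: 9.55
position: [542.9, -239.9, 35.0]
eef_rot: [0.268, 0.657, -0.267, 0.652]
wrist_force: [-7.0, 5.3, 5.9]
width: 66.5
```

Request:
{"method": "send_rows", "body": {
  "targets": [
    [0, 0, 0, 0, 0, 0],
    [0, 0, 0, 0, 0, 0],
    [0, 0, 0, 0, 0, 0],
    [0, 0, 0, 0, 0, 0],
    [0, 0, 0, 0, 0, 0]
  ],
  "gripper": -1
}}

```text
t: 10.18
position: [545.2, -241.8, 35.3]
eef_rot: [0.267, 0.654, -0.268, 0.655]
wrist_force: [-0.2, -0.2, -0.2]
width: 85.3
```

Request:
{"method": "send_rows", "body": {
  "targets": [
    [-0.04, 0, 0, 0, 0, 0],
    [-0.04, 0, 0, 0, 0, 0],
    [-0.04, 0, 0, 0, 0, 0],
    [-0.04, 0, 0, 0, 0, 0],
    [-0.03, 0, 0, 0, 0, 0]
  ]
}}

```text
t: 10.8
position: [545.6, -242.0, 227.5]
eef_rot: [0.267, 0.654, -0.268, 0.655]
wrist_force: [0.8, 0.5, -0.1]
width: 85.5
```

```bash
python3 -c "
from h import *
s=st()
rows([531,353,225],down(1.57),20)
c=capture('scene')['img'];crop(c,30,180,200,140,4,'s5.png')
"
```

```text
t 10.8 pos [ 545.6 -242.   227.5] x [ 0.002 -0.001 -1.   ] z [ 0.714 -0.7    0.002] jaw -0.776 w 85.5 F [ 0.8  0.5 -0.1] q [-0.49  0.28  1.73 -0.    1.13  0.29]
move 595.2 mm 134.4 deg
[[0,0.021,-0.021,-0.12,0,0],[0,0.023,-0.019,-0.11,0,0],[0,0.025,-0.016,-0.12,0,0],[0,0.027,-0.013,-0.12,0,0],[0,0.028,-0.01,-0.12,0,0]]
[[0.001,0.029,-0.006,-0.11,0,0],[0,0.03,-0.003,-0.12,0,0],[0,0.029,0,-0.12,0,0],[0,0.03,0.005,-0.12,0,0],[0,0.029,0.007,-0.11,0,0]]
[[0,0.027,0.011,-0.12,0,0],[0,0.027,0.014,-0.12,0,0],[0,0.024,0.017,-0.11,0,0],[0,0.022,0.02,-0.12,0,0],[0,0.02,0.022,-0.12,0,0]]
[[0,0.017,0.024,-0.12,0,0],[0,0.014,0.027,-0.11,0,0],[0.001,0.012,0.027,-0.12,0,0],[0,0.007,0.029,-0.12,0,0],[0,0.004,0.029,-0.12,0,0]]
```

View pics/s5.png

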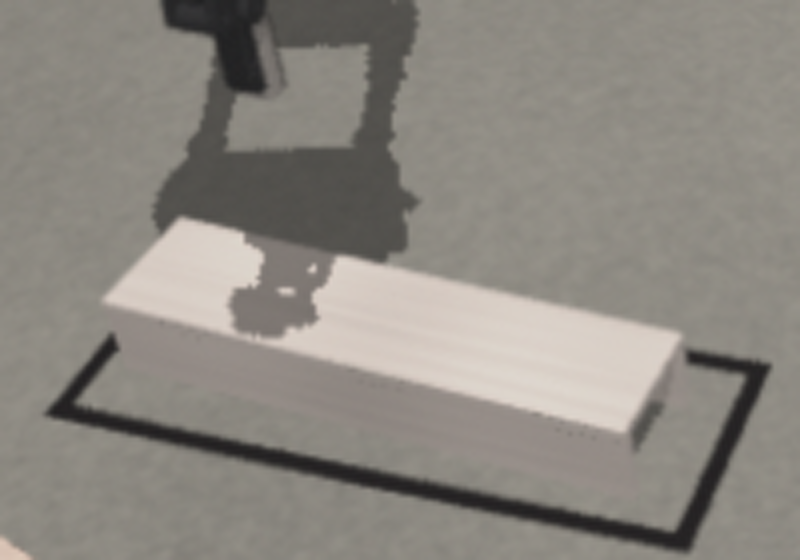

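```bash
python3 -c "
from st2 import *
stand([(180,216),(683,333),(628,432),(103,300)])
c=capture('wrist');cv2.imwrite('pics/w5.png',c['img'][:,:,::-1])"
```

```text
[ 540.061 -241.186   -0.831] [ 0.3  0.1  0.4 -0.2 -0.6 -0.1 -0.1  0.2]
in outline frame -3.9471069540434467 -3.7442045295389064 dyaw -0.051065919950297634
corner extents 40.10310382513867  of 51; 141.50194173266814 of 158
```

View pics/w5.png

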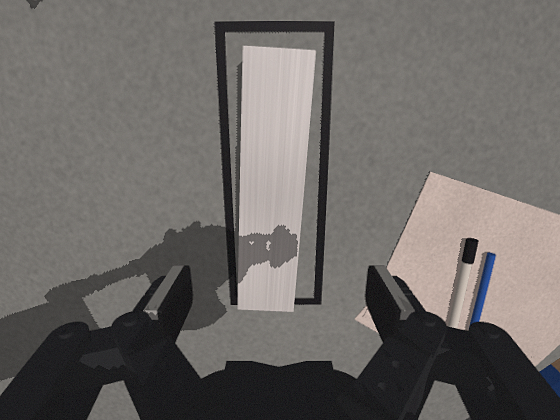

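```bash
python3 -c "
from h import *
s=read_state();c=capture('wrist');T=T_of(c,s)
x,y,z=33,140,45
p,r=fit([(c,T,[(-x,y,z),(x,y,z),(x,-y,z),(-x,-y,z)],np.array([(242.5,45),(316,49),(294,312),(238,310)]))],[545,-240,-.78]);print(p.round(3),r)
x,y,z=61,168,0
q,r=fit([(c,T,[(-x,y,z),(x,y,z),(x,-y,z),(-x,-y,z)],np.array([(215,21.5),(334.5,21.5),(322,304),(231,304)]))],[545,-240,-.78]);print(q.round(3),r)
"
```

```text
[ 537.49  -242.91    -0.829] [-0.1 -0.5  0.  -0.   0.1  0.7 -0.   0.2]
[ 543.081 -242.749   -0.772] [-0.6 -0.3  0.7 -0.7 -0.   1.1 -0.   1.5]
```

Request:
{"method": "send_rows", "body": {
  "targets": [
    [0.035, -0.003, -0.005, 0.05, 0, 0],
    [0.04, 0, 0, 0, 0, 0],
    [0.04, 0, 0, 0, 0, 0],
    [0.04, 0, 0, 0, 0, 0],
    [0.037, 0, 0, 0, 0, 0]
  ]
}}

```text
t: 11.62
position: [537.1, -239.2, 29.4]
eef_rot: [0.284, 0.649, -0.284, 0.646]
wrist_force: [0.0, -0.8, 0.8]
width: 85.7
```

Request:
{"method": "send_rows", "body": {
  "targets": [
    [0, 0, 0, 0, 0, 0],
    [0, 0, 0, 0, 0, 0],
    [0, 0, 0, 0, 0, 0],
    [0, 0, 0, 0, 0, 0],
    [0, 0, 0, 0, 0, 0]
  ],
  "gripper": -0.58
}}

```text
t: 12.25
position: [539.5, -240.2, 34.2]
eef_rot: [0.284, 0.647, -0.284, 0.648]
wrist_force: [0.3, 1.0, 0.9]
width: 67.7
```

Request:
{"method": "send_rows", "body": {
  "targets": [
    [0, 0, 0.001, -0.03, 0, 0],
    [0, 0, 0.001, -0.03, 0, 0],
    [0, 0, 0.001, -0.03, 0, 0],
    [0, 0, 0.001, -0.03, 0, 0],
    [0, 0, 0.002, -0.01, 0, 0]
  ]
}}

```text
t: 12.88
position: [541.8, -242.8, 32.9]
eef_rot: [0.242, 0.667, -0.241, 0.663]
wrist_force: [-5.8, 7.1, 5.9]
width: 67.3
```

Request:
{"method": "send_rows", "body": {
  "targets": [
    [0, 0, 0, 0, 0, 0],
    [0, 0, 0, 0, 0, 0],
    [0, 0, 0, 0, 0, 0],
    [0, 0, 0, 0, 0, 0],
    [0, 0, 0, 0, 0, 0]
  ],
  "gripper": -1
}}

```text
t: 13.5
position: [543.9, -244.6, 33.3]
eef_rot: [0.241, 0.665, -0.241, 0.665]
wrist_force: [-0.1, -0.5, -1.1]
width: 85.1
```

Request:
{"method": "send_rows", "body": {
  "targets": [
    [-0.04, 0, 0, 0.02, 0, 0],
    [-0.04, 0, 0, 0.02, 0, 0],
    [-0.04, 0, 0, 0.02, 0, 0],
    [-0.04, 0, 0, 0, 0, 0],
    [-0.03, 0, 0, 0, 0, 0]
  ]
}}

```text
t: 14.12
position: [544.3, -244.8, 225.5]
eef_rot: [0.261, 0.656, -0.261, 0.658]
wrist_force: [0.4, 0.3, -0.4]
width: 85.9
```

```bash
python3 -c "
from h import *
st();c=capture('wrist');cv2.imwrite('pics/w6.png',c['img'][:,:,::-1])"
```

```text
t 14.12 pos [ 544.3 -244.8  225.5] x [ 0.002 -0.001 -1.   ] z [ 0.728 -0.686  0.002] jaw -0.756 w 85.9 F [ 0.4  0.3 -0.4] q [-0.5   0.28  1.73 -0.    1.12  0.26]
```

View pics/w6.png

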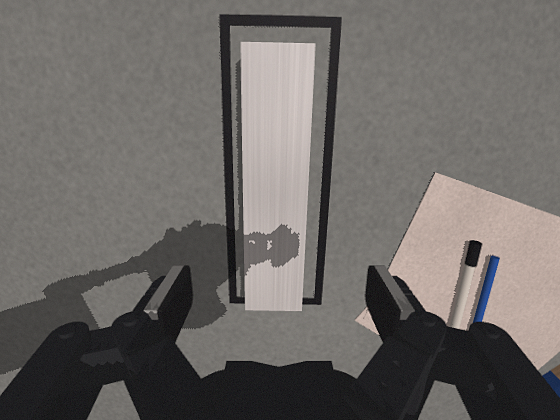

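Now nearly parallel. Fit it and plan the way to flask_1.

```bash
python3 -c "
from h import *
s=read_state();c=capture('wrist');T=T_of(c,s)
x,y,z=33,140,45
p,r=fit([(c,T,[(-x,y,z),(x,y,z),(x,-y,z),(-x,-y,z)],np.array([(241,42),(316,42),(302.5,311),(245,311)]))],[545,-240,-.78]);print(p.round(3),r)
x,y,z=61,168,0
q,r=fit([(c,T,[(-x,y,z),(x,y,z),(x,-y,z),(-x,-y,z)],np.array([(220,14.5),(341,17.5),(321,304),(230,303)]))],[545,-240,-.78]);print(q.round(3),r)
d=p-q;t=q[2];print(d[0]*np.cos(t)+d[1]*np.sin(t),-d[0]*np.sin(t)+d[1]*np.cos(t),d[2])
rows([531,353,225],down(1.57),15)
"
```

```text
[ 543.697 -247.458   -0.774] [ 0.7  0.2 -1.   1.8 -0.6 -2.7  0.9 -3.4]
[ 549.023 -245.051   -0.773] [ 0.4  0.7 -0.4  0.5 -0.1 -2.2  0.1 -2.2]
-2.133347947458703 -5.4419599546902635 -0.0008107116237902057
move 599.1 mm 133.3 deg
[[0,0.028,-0.028,-0.16,0,0],[0,0.033,-0.023,-0.15,0,0],[0,0.035,-0.018,-0.16,0,0],[0,0.039,-0.013,-0.15,0,0],[0,0.039,-0.006,-0.16,0,0]]
[[0,0.04,0,-0.15,0,0],[0,0.039,0.006,-0.16,0,0.01],[0.001,0.039,0.012,-0.15,0,-0],[0,0.035,0.017,-0.16,0,-0],[0,0.033,0.024,-0.15,0,-0]]
[[0.001,0.029,0.027,-0.16,0,-0],[0,0.023,0.032,-0.15,0.01,0],[0,0.019,0.036,-0.16,0,0],[0,0.013,0.037,-0.15,0,0],[0,0.008,0.04,-0.16,0,0]]
```

Request:
{"method": "send_rows", "body": {
  "targets": [
    [0, 0.028, -0.028, -0.16, 0, 0],
    [0, 0.033, -0.023, -0.15, 0, 0],
    [0, 0.035, -0.018, -0.16, 0, 0],
    [0, 0.039, -0.013, -0.15, 0, 0],
    [0, 0.039, -0.006, -0.16, 0, 0]
  ]
}}

```text
t: 14.85
position: [537.7, -43.4, 221.6]
eef_rot: [-0.01, 0.708, 0.01, 0.706]
wrist_force: [1.0, -0.4, -0.1]
width: 85.4
```

Request:
{"method": "send_rows", "body": {
  "targets": [
    [0, 0.04, 0, -0.15, 0, 0],
    [0, 0.039, 0.006, -0.16, 0, 0],
    [0.001, 0.039, 0.012, -0.15, 0, 0],
    [0, 0.035, 0.017, -0.16, 0, 0],
    [0, 0.033, 0.024, -0.15, 0, 0]
  ]
}}

```text
t: 15.48
position: [532.7, 156.1, 220.6]
eef_rot: [-0.275, 0.652, 0.275, 0.651]
wrist_force: [0.7, -0.3, 0.5]
width: 85.5
```

Request:
{"method": "send_rows", "body": {
  "targets": [
    [0.001, 0.029, 0.027, -0.16, 0, 0],
    [0, 0.023, 0.032, -0.15, 0, 0],
    [0, 0.019, 0.036, -0.16, 0, 0],
    [0, 0.013, 0.037, -0.15, 0, 0],
    [0, 0.008, 0.04, -0.16, 0, 0]
  ]
}}

```text
t: 16.1
position: [527.2, 355.5, 219.3]
eef_rot: [-0.502, 0.499, 0.502, 0.497]
wrist_force: [1.4, -0.5, 0.2]
width: 85.5
```

```bash
python3 -c "
from h import *
st();c=capture('wrist');cv2.imwrite('pics/w7.png',c['img'][:,:,::-1])
c=capture('scene');cv2.imwrite('pics/s7.png',c['img'][:,:,::-1])
"
```

```text
t 16.1 pos [527.2 355.5 219.3] x [-0.002 -0.001 -1.   ] z [-0.008  1.    -0.001] jaw 1.579 w 85.5 F [ 1.4 -0.5  0.2] q [ 0.52  0.36  1.64 -0.    1.14 -1.05]
```

View pics/w7.png

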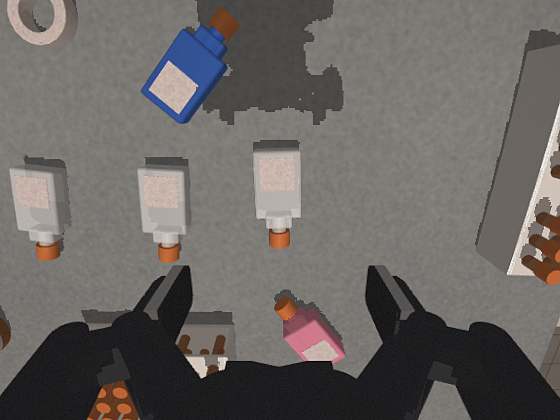

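View pics/s7.png

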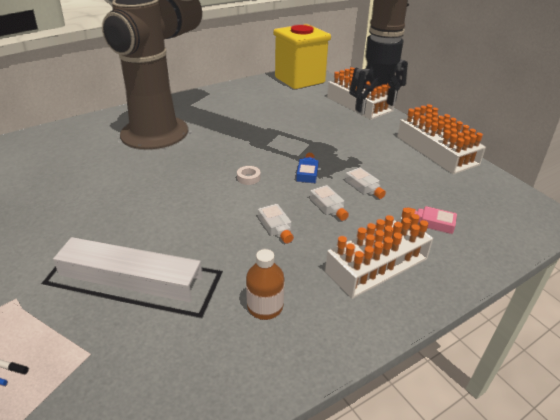

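```bash
python3 -c "
from h import *
s=read_state();c=capture('wrist');T=T_of(c,s)
L=[(-37,-25,26),(-37,25,26),(37,25,26),(37,-25,26),(67,0,13)]
for uv,g in (([(254,149),(300,149),(299.5,217),(256,217),(279,238)],(527,353,0)),([(139,165),(186,164),(189.5,234),(141.5,236),(169,253)],(546,228,0)),([(11,168),(59.5,163),(67,233),(17,238),(47,250)],(547,85,-.1))):
    p,r=fit([(c,T,L,np.array(uv))],g);print(p.round(3),r)
"
```

```text
[5.21927e+02 3.57204e+02 2.10000e-02] [-1.3 -0.   2.1 -0.6  1.7  0.2 -0.7  0.7 -0.5 -0. ]
[ 5.41258e+02  2.34634e+02 -6.50000e-02] [-0.7  0.2  0.1  4.5 -2.1  0.3  1.2 -4.9  1.  -1.1]
[ 5.41824e+02  9.28110e+01 -1.32000e-01] [ 0.2 -3.6 -3.1  7.5 -5.2  1.4  2.3 -9.6  3.8  0.1]
```

```bash
python3 -c "
from h import *
c=capture('wrist')['img'];crop(c,0,130,320,140,2.5,'w7c.png')
"
```

```text
(no output)
```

View pics/w7c.png

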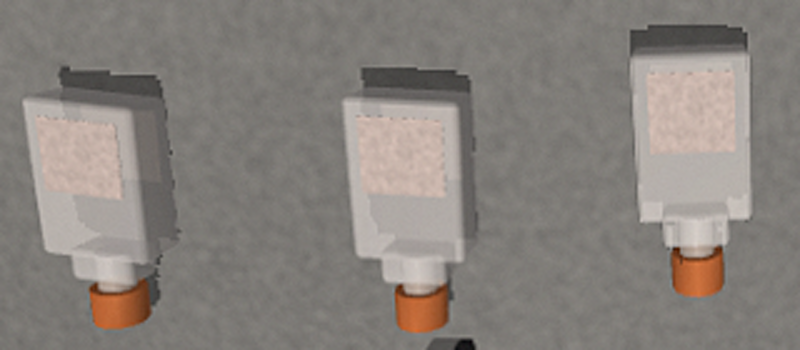

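```bash
python3 -c "
from h import *
s=read_state();c=capture('wrist');T=T_of(c,s)
L=[(-37,-25,26),(-37,25,26),(37,25,26),(37,-25,26),(67,0,13)]
for uv,g in (([(632,53),(748,50),(750,218),(640,220),(698,272)],(527,353,0)),([(344,98),(457,101),(466,261),(357,261),(422,308)],(546,228,0)),([(24,98),(131,110),(150,264),(47,253),(119,308)],(547,85,-.1))):
    p,r=fit([(c,T,L,np.array(uv)/2.5+[-.3,129.7])],g);print(p.round(3),r)
"
```

```text
[5.22869e+02 3.52189e+02 3.50000e-02] [-1.5 -0.6  1.4 -0.9  1.2  0.6 -0.8  1.1 -0.2  0.2]
[ 5.43166e+02  2.28144e+02 -4.40000e-02] [-1.7 -0.9  0.6 -0.   0.2  1.6 -0.6 -0.6  1.2  0.7]
[ 5.44452e+02  8.42880e+01 -1.24000e-01] [-0.9 -0.9  1.  -0.2 -0.2  1.6 -1.   0.5  1.8 -0.2]
```

```bash
python3 -c "
from h import *
rows([529,352.5,28],down(1.586),5)"
```

```text
move 191.7 mm 0.7 deg
[[0.038,0,0,0,0,-0],[0.039,-0.001,0,-0.01,0,-0],[0.038,0,-0.001,0,0,-0],[0.038,-0.001,0,0,0,-0],[0.039,0,0,0,0,-0]]
```

Request:
{"method": "send_rows", "body": {
  "targets": [
    [0.04, -0.001, -0.001, -0.01, 0, 0],
    [0.04, -0.001, -0.001, 0, 0, 0],
    [0.03, 0, -0.001, 0, 0, 0],
    [0.025, 0, 0, 0, 0, 0],
    [0.02, 0, 0, 0, 0, 0]
  ]
}}

```text
t: 16.98
position: [529.7, 349.9, 64.6]
eef_rot: [-0.503, 0.498, 0.503, 0.497]
wrist_force: [0.1, 0.1, 0.2]
width: 85.5
```

Request:
{"method": "send_rows", "body": {
  "targets": [
    [0.015, 0, 0, 0, 0, 0],
    [0.01, 0, 0, 0, 0, 0],
    [0.008, 0, 0, 0, 0, 0],
    [0.004, 0, 0, 0, 0, 0],
    [0, 0, 0, 0, 0, 0]
  ]
}}

```text
t: 17.6
position: [530.2, 351.9, 29.4]
eef_rot: [0.503, -0.497, -0.503, -0.497]
wrist_force: [0.3, -0.9, -0.5]
width: 85.1
```

```bash
python3 -c "
from h import *
st();c=capture('wrist');cv2.imwrite('pics/w8.png',c['img'][:,:,::-1])"
```

```text
t 17.6 pos [530.2 351.9  29.4] x [ 0.  0. -1.] z [-0.013  1.     0.   ] jaw 1.584 w 85.1 F [ 0.3 -0.9 -0.5] q [ 0.52  0.61  1.71 -0.    0.82 -1.07]
```

View pics/w8.png

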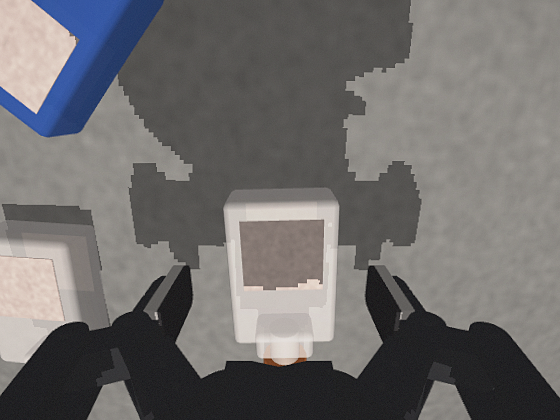

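```bash
python3 -c "
from h import *
s=read_state();c=capture('wrist');T=T_of(c,s)
L=[(-37,-25,26),(-37,25,26),(37,25,26),(37,-25,26)]
p,r=fit([(c,T,L,np.array([(227,203),(338,201),(334,341),(237,343)]))],(527,353,0));print(p.round(3),r)
"
```

```text
[5.23878e+02 3.54190e+02 3.40000e-02] [-3.7 -0.4  5.2 -0.7  1.7  1.9 -1.8  1.7]
```

Request:
{"method": "send_rows", "body": {
  "targets": [
    [0.002, 0.001, 0.001, 0, 0, 0],
    [0, 0, 0, 0, 0, 0],
    [0, 0, 0, 0, 0, 0],
    [0, 0, 0, 0, 0, 0],
    [0, 0, 0, 0, 0, 0]
  ],
  "gripper": 1
}}

```text
t: 18.32
position: [529.5, 353.1, 27.8]
eef_rot: [0.503, -0.496, -0.503, -0.497]
wrist_force: [0.9, 1.0, 3.2]
width: 48.6
```

Request:
{"method": "send_rows", "body": {
  "targets": [
    [0, 0, 0, 0, 0, 0],
    [0, 0, 0, 0, 0, 0],
    [0, 0, 0, 0, 0, 0],
    [0, 0, 0, 0, 0, 0],
    [0, 0, 0, 0, 0, 0]
  ]
}}

```text
t: 18.95
position: [529.5, 353.1, 27.8]
eef_rot: [0.503, -0.496, -0.503, -0.497]
wrist_force: [0.6, 1.4, 5.2]
width: 49.4
```

Request:
{"method": "send_rows", "body": {
  "targets": [
    [-0.01, 0, 0, 0, 0, 0],
    [-0.02, 0, 0, 0, 0, 0],
    [-0.03, 0, 0, 0, 0, 0],
    [-0.04, 0, 0, 0, 0, 0],
    [-0.04, 0, 0, 0, 0, 0]
  ]
}}

```text
t: 19.58
position: [528.7, 352.4, 169.0]
eef_rot: [-0.503, 0.497, 0.503, 0.497]
wrist_force: [0.2, 0.6, -1.5]
width: 48.6
```

```bash
python3 -c "
from h import *
s=st();c=capture('wrist');cv2.imwrite('pics/w9.png',c['img'][:,:,::-1])
rows(s['position']+[0,0,20],tilt(1.584,-.785),10)"
```

```text
t 19.57 pos [528.7 352.4 169. ] x [-0. -0. -1.] z [-0.013  1.    -0.   ] jaw 1.584 w 48.6 F [ 0.2  0.6 -1.5] q [ 0.52  0.42  1.67 -0.    1.05 -1.06]
move 13.7 mm 44.5 deg
[[-0.001,0,0,0,0,-0.08],[-0.002,0.001,0,0,0,-0.08],[-0.001,0,-0.001,0,0,-0.07],[-0.001,0,0,0,0,-0.08],[-0.002,0,0,0,0,-0.08]]
[[-0.001,-0.001,0,0,0,-0.08],[-0.001,0,0,0,0,-0.07],[-0.002,0,-0.001,0,0,-0.08],[-0.001,-0.001,0,0,0,-0.08],[-0.001,0,0,0,0,-0.08]]
```

View pics/w9.png

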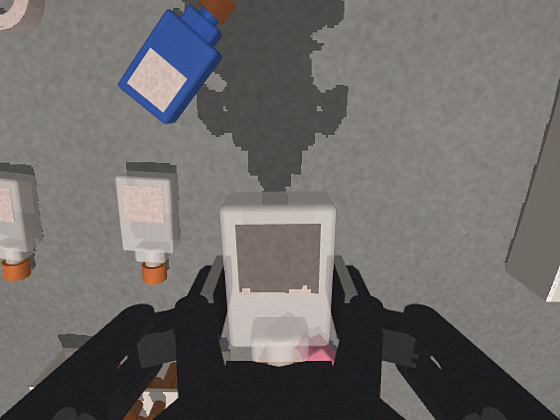

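Request:
{"method": "send_rows", "body": {
  "targets": [
    [-0.004, 0, 0, 0, 0, -0.06],
    [-0.004, 0, 0, 0, 0, -0.09],
    [-0.004, 0, 0, 0, 0, -0.09],
    [-0.004, 0, 0, 0, 0, -0.09],
    [-0.004, 0, 0, 0, 0, -0.09]
  ]
}}

```text
t: 20.25
position: [525.7, 352.4, 187.7]
eef_rot: [0.596, -0.38, -0.388, -0.591]
wrist_force: [0.6, 0.6, 0.0]
width: 48.8
```

Request:
{"method": "send_rows", "body": {
  "targets": [
    [0, 0, 0, 0, 0, -0.09],
    [0, 0, 0, 0, 0, -0.09],
    [0, 0, 0, 0, 0, -0.09],
    [0, 0, 0, 0, 0, -0.06],
    [0, 0, 0, 0, 0, -0.035]
  ]
}}

```text
t: 20.88
position: [525.3, 353.5, 192.6]
eef_rot: [0.654, -0.273, -0.279, -0.648]
wrist_force: [0.2, 0.4, -0.0]
width: 48.8
```

Request:
{"method": "send_rows", "body": {
  "targets": [
    [0, 0, 0, 0, 0, 0],
    [0, 0, 0, 0, 0, 0],
    [0, 0, 0, 0, 0, 0],
    [0, 0, 0, 0, 0, 0],
    [0, 0, 0, 0, 0, 0]
  ]
}}

```text
t: 21.5
position: [526.7, 354.3, 193.5]
eef_rot: [0.653, -0.272, -0.279, -0.649]
wrist_force: [-1.0, -0.2, -1.7]
width: 48.8
```

```bash
python3 -c "
from h import *
s=st();print(np.degrees(np.arctan2(np.hypot(*R.from_quat(s['eef_rot']).as_matrix()[:2,0]),-R.from_quat(s['eef_rot']).as_matrix()[2,0])))
c=capture('wrist');cv2.imwrite('pics/w10.png',c['img'][:,:,::-1])
c=capture('scene');cv2.imwrite('pics/s10.png',c['img'][:,:,::-1])
"
```

```text
t 21.5 pos [526.7 354.3 193.5] x [ 0.696  0.006 -0.718] z [-0.011  1.    -0.002] jaw 1.582 w 48.8 F [-1.  -0.2 -1.7] q [ 0.74  0.23  2.08 -1.19  0.52  0.14]
44.14523979649487
```

View pics/w10.png

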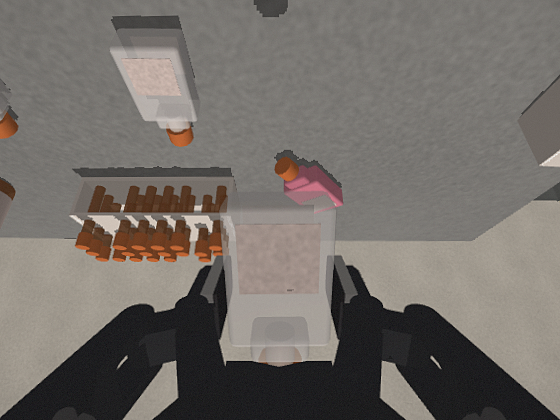

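View pics/s10.png

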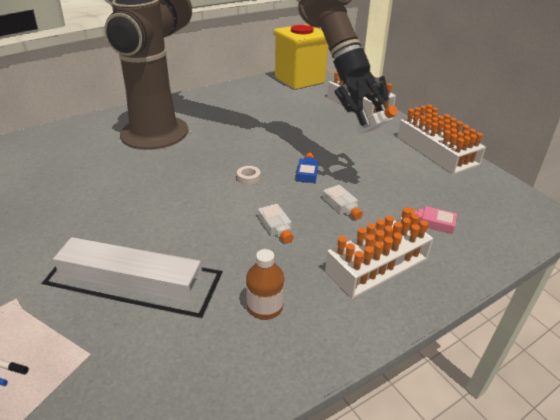

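```bash
python3 -c "
from h import *
s=read_state();print(s['joint_positions'])
rows([520,354,195],tilt(1.582+.4,-.785),5)
"
```

```text
[ 0.73789186  0.23088894  2.07508993 -1.19344091  0.52248369  0.13795741]
move 6.8 mm 22.9 deg
[[-0.001,0.001,0,-0.06,-0.06,-0],[-0.001,0,0,-0.05,-0.05,-0.01],[-0.001,0.001,0,-0.06,-0.06,0],[-0.002,0.001,0,-0.06,-0.06,-0],[-0.001,0.001,0.001,-0.05,-0.05,-0]]
```

Request:
{"method": "send_rows", "body": {
  "targets": [
    [-0.001, 0.001, 0, -0.06, -0.06, 0],
    [-0.001, 0, 0, -0.06, -0.06, 0],
    [-0.001, 0.001, 0, -0.06, -0.06, 0],
    [-0.001, 0.001, 0, -0.06, -0.06, 0],
    [-0.001, 0.001, 0, -0.06, -0.06, 0]
  ]
}}

```text
t: 22.22
position: [520.5, 353.5, 197.3]
eef_rot: [0.693, -0.133, -0.411, -0.577]
wrist_force: [-1.3, -0.3, -1.6]
width: 48.9
```

```bash
cat >> h.py <<'E'
def tl():
    s=read_state(); M=R.from_quat(s['eef_rot']).as_matrix(); print('t',s['t'],'tilt',np.degrees(np.arctan2(np.hypot(*M[:2,0]),-M[2,0])).round(2),'zz',M[2,2].round(3),'jaw',np.arctan2(M[1,2],M[0,2]).round(3),s['position'].round(1),'q',s['joint_positions'].round(3),'w',s['width']); return s
E
python3 -c "
from h import *
s=tl();rows(s['position'],tilt(2.0,-.785),5)
"
```

```text
t 22.225 tilt 43.67 zz 0.005 jaw 2.001 [520.5 353.5 197.3] q [ 0.571  0.137  2.176 -0.927  0.117 -0.542] w 48.93277544521595
move 0.0 mm 1.3 deg
[[0,0,0,0,0,-0],[0,0,0,0,0,-0.01],[0,0,0,0,0,-0],[0,0,0,0,0,-0.01],[0,0,0,0,0,-0]]
```

Request:
{"method": "send_rows", "body": {
  "targets": [
    [-0.01, -0.01, 0, 0, 0, 0],
    [-0.015, -0.015, 0, 0, 0, 0],
    [-0.02, -0.02, 0, 0, 0, -0.01],
    [-0.015, -0.015, 0, 0, 0, -0.01],
    [-0.01, -0.01, 0, 0, 0, 0]
  ]
}}

```text
t: 22.85
position: [522.6, 353.9, 297.6]
eef_rot: [0.694, -0.126, -0.405, -0.582]
wrist_force: [0.7, -0.3, -0.6]
width: 48.9
```

Request:
{"method": "send_rows", "body": {
  "targets": [
    [0, 0, 0, 0, 0, 0],
    [0, 0, 0, 0, 0, 0],
    [0, 0, 0, 0, 0, 0],
    [0, 0, 0, 0, 0, 0],
    [0, 0, 0, 0, 0, 0]
  ]
}}

```text
t: 23.48
position: [522.4, 354.0, 295.9]
eef_rot: [0.693, -0.127, -0.405, -0.582]
wrist_force: [0.7, 0.3, -0.6]
width: 48.8
```

```bash
python3 -c "
from h import *
s=tl();rows(s['position'],tilt(2.0,-.785),5)
c=capture('wrist');cv2.imwrite('pics/w11.png',c['img'][:,:,::-1])
"
```

```text
t 23.475 tilt 44.77 zz 0.006 jaw 1.998 [522.4 354.  295.9] q [ 0.571 -0.025  2.115 -0.344  0.292 -1.134] w 48.77026931227432
move 0.0 mm 0.4 deg
[[0,0,0,0,0,-0],[0,0,0,0,0,-0],[0,0,0,0,0,-0],[0,0,0,0,0,-0],[0,0,0,-0.01,0,-0]]
```

View pics/w11.png

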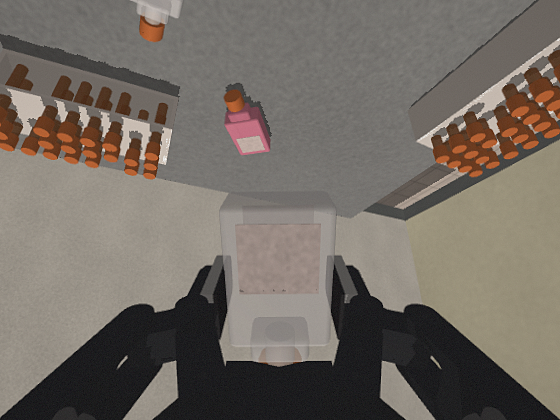

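Request:
{"method": "send_rows", "body": {
  "targets": [
    [0, 0, 0, 0, 0, 0],
    [0, 0, 0, 0, 0, 0],
    [0, 0, 0, 0, 0, 0],
    [0, 0, 0, 0, 0, 0],
    [0, 0, 0, 0, 0, 0]
  ]
}}

```text
t: 24.15
position: [522.6, 354.0, 296.5]
eef_rot: [0.693, -0.127, -0.405, -0.582]
wrist_force: [-0.3, -0.6, -1.0]
width: 49.0
```

Request:
{"method": "send_rows", "body": {
  "targets": [
    [0, 0, 0, 0, 0, 0],
    [0, 0, 0, 0, 0, 0],
    [0, 0, 0, 0, 0, 0],
    [0, 0, 0, 0, 0, 0],
    [0, 0, 0, 0, 0, 0]
  ]
}}

```text
t: 24.78
position: [522.6, 354.0, 296.4]
eef_rot: [0.693, -0.127, -0.405, -0.582]
wrist_force: [0.7, -1.2, -0.9]
width: 48.8
```

Request:
{"method": "send_rows", "body": {
  "targets": [
    [0, 0, 0, 0, 0, 0],
    [0, 0, 0, 0, 0, 0],
    [0, 0, 0, 0, 0, 0],
    [0, 0, 0, 0, 0, 0],
    [0, 0, 0, 0, 0, 0]
  ]
}}

```text
t: 25.4
position: [522.6, 354.0, 296.4]
eef_rot: [0.693, -0.127, -0.405, -0.582]
wrist_force: [-0.2, -0.6, -0.7]
width: 48.9
```

Request:
{"method": "send_rows", "body": {
  "targets": [
    [0, 0, 0, 0, 0, 0],
    [0, 0, 0, 0, 0, 0],
    [0, 0, 0, 0, 0, 0],
    [0, 0, 0, 0, 0, 0],
    [0, 0, 0, 0, 0, 0]
  ]
}}

```text
t: 26.02
position: [522.6, 354.0, 296.4]
eef_rot: [0.693, -0.127, -0.405, -0.582]
wrist_force: [-0.6, -1.0, -1.1]
width: 48.9
```

Request:
{"method": "send_rows", "body": {
  "targets": [
    [0, 0, 0, 0, 0, 0],
    [0, 0, 0, 0, 0, 0],
    [0, 0, 0, 0, 0, 0],
    [0, 0, 0, 0, 0, 0],
    [0, 0, 0, 0, 0, 0]
  ]
}}

```text
t: 26.65
position: [522.6, 354.1, 296.5]
eef_rot: [0.693, -0.127, -0.405, -0.582]
wrist_force: [-0.2, 0.2, -0.2]
width: 48.2
```

```bash
python3 -c "
from h import *
s=tl()
c=capture('wrist');cv2.imwrite('pics/w12.png',c['img'][:,:,::-1])
rows(s['position']+[0,0,-20],down(1.6),10)
"
```

```text
t 26.65 tilt 44.82 zz 0.006 jaw 1.998 [522.6 354.1 296.5] q [ 0.571 -0.026  2.114 -0.343  0.292 -1.134] w 48.23228164388641
move 20.0 mm 50.0 deg
[[0.001,0.001,0,0.04,0.02,0.08],[0.002,0.002,0,0.03,0.01,0.07],[0.002,0.001,0,0.04,0.02,0.08],[0.001,0.001,0,0.04,0.01,0.08],[0.002,0.001,0,0.04,0.02,0.08]]
[[0.002,0.001,0,0.04,0.02,0.07],[0.002,0,0,0.03,0.01,0.08],[0.002,0.001,0,0.04,0.02,0.08],[0.002,0,-0.001,0.04,0.02,0.07],[0.002,0,0,0.03,0.01,0.08]]
```

View pics/w12.png

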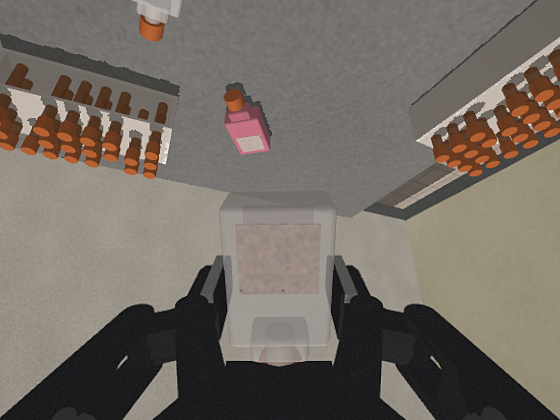

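Request:
{"method": "send_rows", "body": {
  "targets": [
    [0, 0, 0, 0, 0, 0.06],
    [0, 0, 0, 0, 0, 0.09],
    [0, 0, 0, 0, 0, 0.09],
    [0, 0, 0, 0, 0, 0.09],
    [0, 0, 0, 0, 0, 0.09]
  ]
}}

```text
t: 27.32
position: [522.7, 354.2, 296.8]
eef_rot: [0.652, -0.269, -0.518, -0.484]
wrist_force: [-0.1, -0.6, -0.4]
width: 48.9
```

Request:
{"method": "send_rows", "body": {
  "targets": [
    [0, 0, 0, 0, 0, 0.09],
    [0, 0, 0, 0, 0, 0.09],
    [0, 0, 0, 0, 0, 0.09],
    [0, 0, 0, 0, 0, 0.06],
    [0, 0, 0, 0, 0, 0.035]
  ]
}}

```text
t: 27.95
position: [523.4, 354.3, 296.3]
eef_rot: [-0.592, 0.382, 0.597, 0.383]
wrist_force: [0.4, -0.6, -0.9]
width: 48.8
```

```bash
python3 -c "
from h import *
s=tl()
O=np.array([540.2,-243.7]);th=-.78;ex=np.array([np.cos(th),np.sin(th)]);ey=np.array([-ex[1],ex[0]])
for y in (-90,0,90): print(y, O+ey*y, 'TCP', O+ey*y+ex*4)
t=O+ey*-90+ex*4.5
rows([t[0],t[1],200],down(.79),20)
"
```

```text
t 27.95 tilt 0.39 zz 0.006 jaw 1.998 [523.4 354.3 296.3] q [ 0.523  0.29   1.575  0.007  1.279 -1.477] w 48.8494600467506
-90 [ 476.90485227 -307.68221842] TCP [ 479.74850642 -310.4953361 ]
0 [ 540.2 -243.7] TCP [ 543.04365415 -246.51311768]
90 [ 603.49514773 -179.71778158] TCP [ 606.33880188 -182.53089926]
move 673.5 mm 69.2 deg
[[0.005,0.016,-0.029,0.06,0,-0],[0.004,0.014,-0.031,0.06,0,-0],[0.005,0.012,-0.031,0.06,0,-0],[0.005,0.01,-0.031,0.06,0,-0],[0.004,0.008,-0.033,0.06,0,-0]]
[[0.005,0.007,-0.033,0.06,0,-0],[0.005,0.004,-0.033,0.06,0,-0],[0.004,0.002,-0.033,0.06,0,-0],[0.005,0.001,-0.033,0.06,0,-0],[0.005,-0.002,-0.033,0.06,0,-0]]
[[0.004,-0.003,-0.034,0.06,0,-0],[0.005,-0.006,-0.033,0.06,0,-0],[0.005,-0.008,-0.032,0.07,0,-0],[0.005,-0.009,-0.032,0.06,0,-0],[0.004,-0.012,-0.031,0.06,0,-0.01]]
[[0.005,-0.014,-0.031,0.06,0,0],[0.005,-0.015,-0.029,0.06,0,0],[0.005,-0.017,-0.029,0.06,0,0],[0.004,-0.019,-0.027,0.06,0,0],[0.005,-0.02,-0.027,0.06,0,0]]
```

Request:
{"method": "send_rows", "body": {
  "targets": [
    [0.005, 0.016, -0.029, 0.06, 0, 0],
    [0.004, 0.014, -0.031, 0.06, 0, 0],
    [0.005, 0.012, -0.031, 0.06, 0, 0],
    [0.005, 0.01, -0.031, 0.06, 0, 0],
    [0.004, 0.008, -0.033, 0.06, 0, 0]
  ]
}}

```text
t: 28.58
position: [512.3, 186.7, 272.6]
eef_rot: [-0.528, 0.467, 0.533, 0.468]
wrist_force: [0.5, 0.0, -0.9]
width: 48.4
```

Request:
{"method": "send_rows", "body": {
  "targets": [
    [0.005, 0.007, -0.033, 0.06, 0, 0],
    [0.005, 0.004, -0.033, 0.06, 0, 0],
    [0.004, 0.002, -0.033, 0.06, 0, 0],
    [0.005, 0.001, -0.033, 0.06, 0, 0],
    [0.005, -0.002, -0.033, 0.06, 0, 0]
  ]
}}

```text
t: 29.2
position: [501.6, 20.8, 248.1]
eef_rot: [-0.453, 0.542, 0.456, 0.542]
wrist_force: [0.9, -0.7, -1.2]
width: 48.9
```

Request:
{"method": "send_rows", "body": {
  "targets": [
    [0.004, -0.003, -0.034, 0.06, 0, 0],
    [0.005, -0.006, -0.033, 0.06, 0, 0],
    [0.005, -0.008, -0.032, 0.07, 0, 0],
    [0.005, -0.009, -0.032, 0.06, 0, 0],
    [0.004, -0.012, -0.031, 0.06, 0, -0.01]
  ]
}}

```text
t: 29.82
position: [490.5, -146.1, 224.3]
eef_rot: [-0.367, 0.604, 0.364, 0.607]
wrist_force: [-0.0, 0.7, -1.0]
width: 48.7
```

Request:
{"method": "send_rows", "body": {
  "targets": [
    [0.005, -0.014, -0.031, 0.06, 0, 0],
    [0.005, -0.015, -0.029, 0.06, 0, 0],
    [0.005, -0.017, -0.029, 0.06, 0, 0],
    [0.004, -0.019, -0.027, 0.06, 0, 0],
    [0.005, -0.02, -0.027, 0.06, 0, 0]
  ]
}}

```text
t: 30.45
position: [479.6, -312.7, 200.4]
eef_rot: [-0.272, 0.652, 0.27, 0.655]
wrist_force: [0.4, -1.6, -1.8]
width: 49.0
```

```bash
python3 -c "
from h import *
s=tl()
c=capture('wrist');cv2.imwrite('pics/w13.png',c['img'][:,:,::-1])
c=capture('scene')['img'];crop(c,30,180,200,140,4,'s13.png')
rows([479.7,-310.5,120],down(.79),5)
"
```

```text
t 30.45 tilt 0.31 zz 0.003 jaw 0.786 [ 479.6 -312.7  200.4] q [-0.655  0.265  1.81   0.003  1.061 -1.443] w 48.95851387814283
move 80.1 mm 0.4 deg
[[0.016,0.001,0.001,0,0,0],[0.016,0,0,0,0,0],[0.016,0.001,0.001,0,0,0],[0.016,0,0,0,0,0],[0.016,0.001,0.001,-0.01,0,0]]
```

View pics/w13.png

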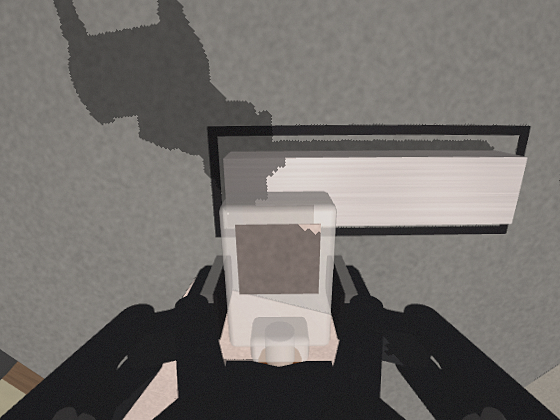

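View pics/s13.png

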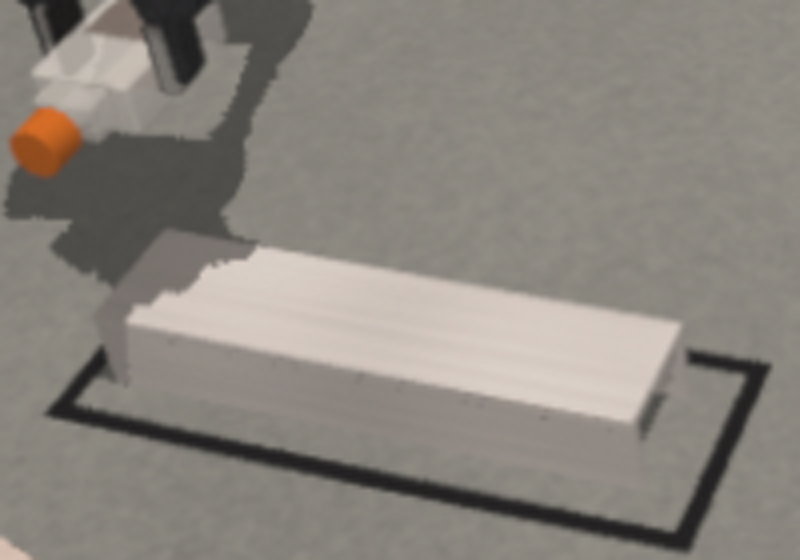

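```bash
python3 -c "
from st2 import *
stand([(170,229),(683,322),(633,423),(95,314)])
s=read_state();c=capture('wrist');T=T_of(c,s)
x,y,z=33,140,45
p,r=fit([(c,T,[(-x,y,z),(x,y,z),(-x,-y,z)],np.array([(527,157),(513,224.5),(223,153)]))],[545,-240,-.78]);print(p.round(3),r)
"
```

```text
[ 540.915 -242.573   -0.779] [-0.5 -0.5  0.5  0.3  0.2  0.  -0.2 -0.1]
in outline frame -2.3645855907571294 -4.129693679185384 dyaw 0.0012607777688575794
corner extents 33.176482613131995  of 51; 140.04149438612382 of 158
[ 537.656 -243.441   -0.792] [ 0.8  0.2 -2.  -0.6  0.2  0.2]
```

Request:
{"method": "send_rows", "body": {
  "targets": [
    [0.03, 0.001, 0.001, 0, 0, 0],
    [0.03, 0.001, 0.001, 0, 0, 0],
    [0.025, 0, 0, 0, 0, 0],
    [0.018, 0, 0, 0, 0, 0],
    [0.01, 0, 0, 0, 0, 0]
  ]
}}

```text
t: 31.28
position: [479.7, -307.6, 86.5]
eef_rot: [-0.272, 0.652, 0.272, 0.654]
wrist_force: [0.4, -0.9, -1.4]
width: 48.7
```

Request:
{"method": "send_rows", "body": {
  "targets": [
    [0.004, 0, 0, 0, 0, 0],
    [0, 0, 0, 0, 0, 0],
    [0, 0, 0, 0, 0, 0],
    [0, 0, 0, 0, 0, 0],
    [0, 0, 0, 0, 0, 0]
  ]
}}

```text
t: 31.9
position: [479.9, -308.6, 83.7]
eef_rot: [-0.272, 0.651, 0.271, 0.654]
wrist_force: [0.7, 0.2, -0.9]
width: 49.3
```

```bash
python3 -c "
from h import *
s=tl()
c=capture('wrist');cv2.imwrite('pics/w14.png',c['img'][:,:,::-1])
rows([479.9,-309.9,73],down(.79),5)
"
```

```text
t 31.9 tilt 0.26 zz 0.003 jaw 0.788 [ 479.9 -308.6   83.7] q [-0.649  0.425  1.873  0.003  0.84  -1.439] w 49.25267437089042
move 10.7 mm 0.3 deg
[[0.002,0,0,0,0,0],[0.002,0,0,0,0,0],[0.002,-0.001,-0.001,0,0,0],[0.002,0,0,0,0,0],[0.003,0,0,0,0,0]]
```

View pics/w14.png

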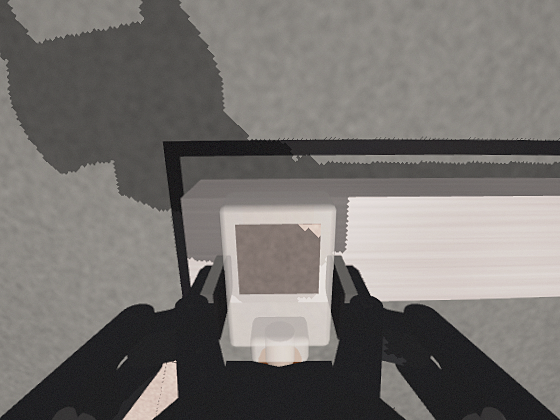

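```bash
python3 -c "
from h import *
s=read_state();c=capture('wrist');T=T_of(c,s)
M=R.from_quat(s['eef_rot']).as_matrix()
ex=np.array([np.cos(-.78),np.sin(-.78),0]);ey=np.array([-ex[1],ex[0],0])
for off in (0,4,8,12):
  for h in (12,17): # top face height relative TCP: 26-27.8
    o=s['position']-ex*off; o[2]=s['position'][2]-27.8
    P=[o-37*ex-25*ey+[0,0,26],o-37*ex+25*ey+[0,0,26],o+37*ex+25*ey+[0,0,26],o+37*ex-25*ey+[0,0,26]]
  print(off,proj(c,T,P).round().tolist())
p=[540.5,-243,0]+0*ex
print(proj(c,T,[p-33*ex-140*ey+[0,0,45],p-33*ex+[0,0,45],p+33*ex+[0,0,45]]).round())
"
```

```text
0 [[220.0, 217.0], [339.0, 216.0], [330.0, 356.0], [229.0, 356.0]]
4 [[219.0, 208.0], [340.0, 207.0], [330.0, 350.0], [229.0, 350.0]]
8 [[218.0, 198.0], [341.0, 198.0], [331.0, 343.0], [228.0, 343.0]]
12 [[218.0, 189.0], [341.0, 189.0], [331.0, 337.0], [228.0, 337.0]]
[[184. 195.]
 [444. 195.]
 [425. 299.]]
```

Request:
{"method": "send_rows", "body": {
  "targets": [
    [0.002, -0.002, -0.001, 0, 0, 0],
    [0.002, 0, 0, 0, 0, 0],
    [0.002, 0, 0, 0, 0, 0],
    [0.002, 0, 0, 0, 0, 0],
    [0.0015, 0, 0, 0, 0, 0]
  ]
}}

```text
t: 32.62
position: [480.3, -310.4, 73.6]
eef_rot: [-0.272, 0.652, 0.271, 0.654]
wrist_force: [0.4, -0.1, -1.4]
width: 48.8
```

Request:
{"method": "send_rows", "body": {
  "targets": [
    [0.001, 0, 0, 0, 0, 0],
    [0, 0, 0, 0, 0, 0],
    [0, 0, 0, 0, 0, 0],
    [0, 0, 0, 0, 0, 0],
    [0, 0, 0, 0, 0, 0]
  ]
}}

```text
t: 33.25
position: [480.4, -310.5, 72.9]
eef_rot: [-0.272, 0.652, 0.271, 0.654]
wrist_force: [-0.3, 0.3, -1.1]
width: 48.8
```

```bash
python3 -c "
from h import *
s=st()
"
```

```text
t 33.25 pos [ 480.4 -310.5   72.9] x [ 0.004  0.    -1.   ] z [0.705 0.709 0.003] jaw 0.788 w 48.8 F [-0.3  0.3 -1.1] q [-0.65  0.45  1.87  0.    0.82 -1.44]
```

Request:
{"method": "send_rows", "body": {
  "targets": [
    [0.001, 0, 0, 0, 0, 0],
    [0, 0, 0, 0, 0, 0],
    [0.0005, 0, 0, 0, 0, 0],
    [0, 0, 0, 0, 0, 0],
    [0, 0, 0, 0, 0, 0]
  ]
}}

```text
t: 33.88
position: [480.5, -310.5, 72.8]
eef_rot: [-0.272, 0.652, 0.271, 0.654]
wrist_force: [-2.8, 1.8, 8.1]
width: 48.5
```

```bash
python3 -c "
from h import *
s=st();s=st()
c=capture('scene')['img'];crop(c,30,180,200,140,4,'s15.png')
"
```

```text
t 33.88 pos [ 480.5 -310.5   72.8] x [ 0.003  0.    -1.   ] z [0.705 0.709 0.003] jaw 0.788 w 48.5 F [-2.8  1.8  8.1] q [-0.65  0.45  1.87  0.    0.82 -1.44]
t 33.88 pos [ 480.5 -310.5   72.8] x [ 0.003  0.    -1.   ] z [0.705 0.709 0.003] jaw 0.788 w 48.5 F [-2.8  1.8  8.1] q [-0.65  0.45  1.87  0.    0.82 -1.44]
```

View pics/s15.png

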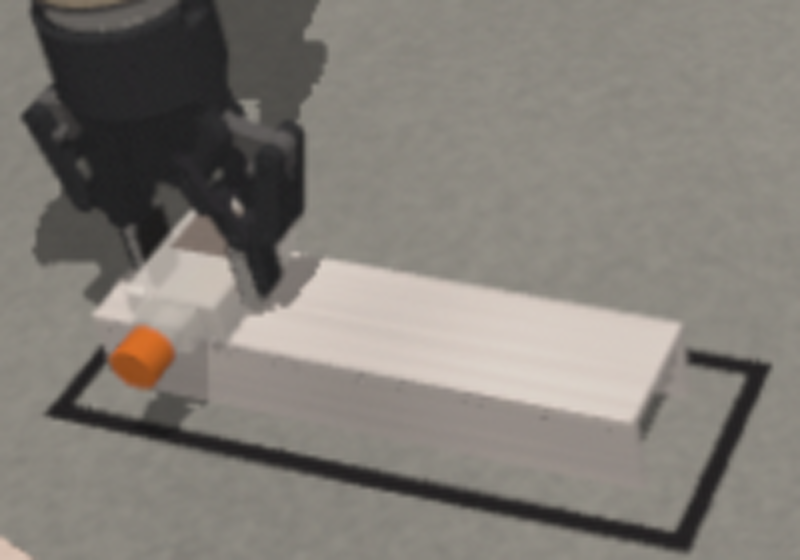

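Request:
{"method": "send_rows", "body": {
  "targets": [
    [0, 0, 0, 0, 0, 0],
    [0, 0, 0, 0, 0, 0],
    [0, 0, 0, 0, 0, 0],
    [0, 0, 0, 0, 0, 0],
    [0, 0, 0, 0, 0, 0]
  ],
  "gripper": -0.5
}}

```text
t: 34.55
position: [480.4, -310.5, 71.2]
eef_rot: [-0.272, 0.652, 0.271, 0.654]
wrist_force: [1.0, -0.3, 0.1]
width: 64.0
```

Request:
{"method": "send_rows", "body": {
  "targets": [
    [-0.005, 0, 0, 0, 0, 0],
    [-0.015, 0, 0, 0, 0, 0],
    [-0.03, 0, 0, 0, 0, 0],
    [-0.04, 0, 0, 0, 0, 0],
    [-0.045, 0, 0, 0, 0, 0]
  ]
}}

```text
t: 35.17
position: [479.7, -310.4, 208.2]
eef_rot: [-0.272, 0.652, 0.271, 0.654]
wrist_force: [0.3, -0.5, -0.4]
width: 64.3
```

```bash
python3 -c "
from h import *
s=st()
c=capture('wrist');cv2.imwrite('pics/w16.png',c['img'][:,:,::-1])
c=capture('scene')['img'];crop(c,240,150,200,140,4,'s16f.png')
c=capture('side')['img'];crop(c,170,130,200,120,4,'d16f.png')
rows([555,228,230],down(1.57),20)
"
```

```text
t 35.17 pos [ 479.7 -310.4  208.2] x [ 0.004  0.    -1.   ] z [0.705 0.709 0.003] jaw 0.788 w 64.3 F [ 0.3 -0.5 -0.4] q [-0.65  0.25  1.81  0.    1.08 -1.44]
move 545.5 mm 44.8 deg
[[-0.001,0.016,0.022,-0.04,0,0],[-0.001,0.016,0.022,-0.04,0,0],[-0.001,0.015,0.023,-0.04,0,0],[-0.001,0.013,0.024,-0.04,0,0],[-0.001,0.013,0.024,-0.04,0,0]]
[[-0.001,0.012,0.024,-0.03,0,0],[-0.001,0.011,0.025,-0.04,0,0],[-0.001,0.01,0.025,-0.04,0,0.01],[-0.001,0.009,0.026,-0.04,0,-0],[-0.001,0.008,0.026,-0.04,0,-0]]
[[-0.001,0.007,0.027,-0.04,0,-0],[-0.001,0.006,0.026,-0.04,0,-0],[-0.001,0.005,0.027,-0.04,0,-0],[-0.001,0.004,0.027,-0.04,0,-0],[-0.001,0.002,0.027,-0.04,0,-0]]
[[-0.001,0.002,0.027,-0.04,0,-0],[-0.001,0,0.028,-0.03,0,0],[-0.001,0,0.027,-0.04,0,0],[-0.001,-0.001,0.027,-0.04,0,0],[-0.001,-0.003,0.027,-0.04,0,0]]
```

View pics/w16.png

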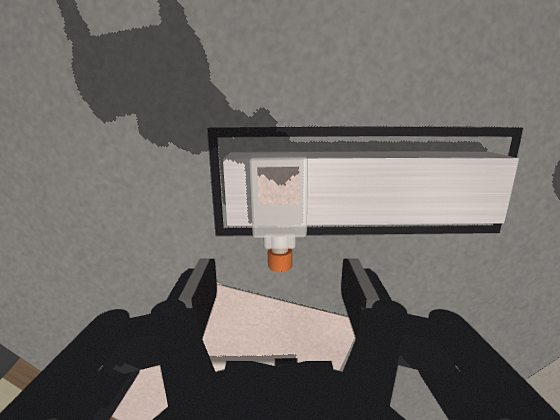

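View pics/s16f.png

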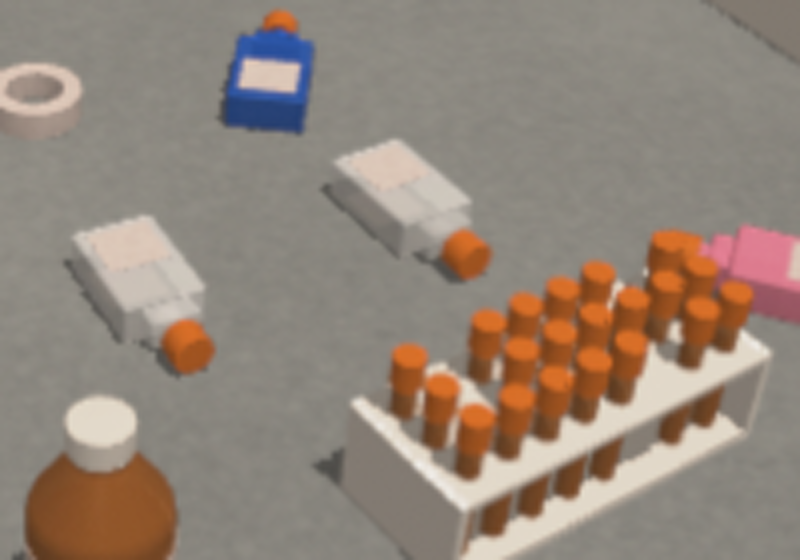

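View pics/d16f.png

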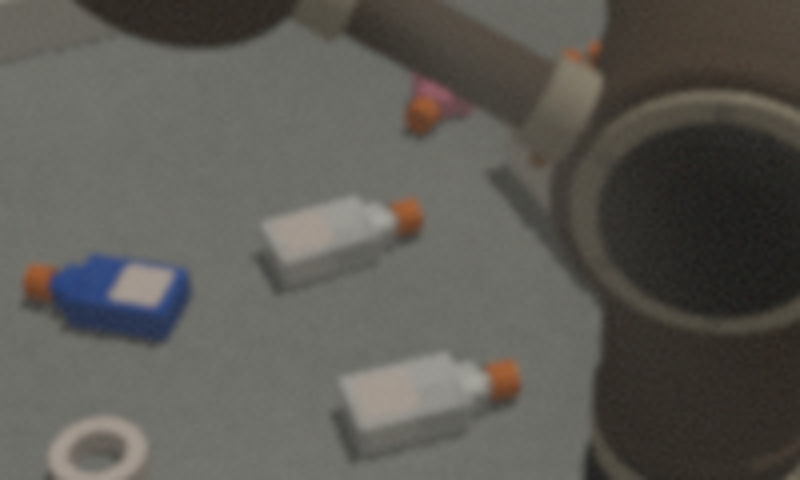

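```bash
python3 - <<'E'
from h import *
A=capture('scene');B=capture('side');TA=T_of(A);TB=T_of(B)
def u(p,x0,y0): return np.array(p,float)/4+[x0-.375,y0-.375]
L=[(-37,-25,26),(-37,25,26),(37,25,26),(37,-25,26),(65,0,13)]
p,r=fit([(A,TA,L,u([(333,164),(396,139),(470,202),(407,226),(466,254)],240,150)),(B,TB,L,u([(280,256),(263,227),(360,196),(380,228),(407,217)],170,130))],[546,260,0]);print(p.round(3),r)
rows([p[0]+4,p[1],230],down(1.57+p[2]),20)
E
```

```text
[ 5.60863e+02  2.56121e+02 -1.90000e-02] [-0.7 -0.7  0.5 -0.3  1.1 -0.1 -0.5  0.3  0.5  1.1  0.6  2.  -1.3 -1.1
 -1.  -0.4  0.8  1.6 -0.   0.2]
move 573.4 mm 43.7 deg
[[-0.001,0.017,0.023,-0.04,0,0],[-0.001,0.016,0.024,-0.04,0,0],[-0.001,0.015,0.024,-0.03,0,0],[-0.002,0.014,0.025,-0.04,0,0],[-0.001,0.014,0.025,-0.04,0,0]]
[[-0.001,0.012,0.026,-0.04,0,0],[-0.001,0.011,0.027,-0.04,0,0],[-0.001,0.01,0.026,-0.04,0,0],[-0.001,0.009,0.028,-0.03,0,0],[-0.001,0.009,0.027,-0.04,0,0]]
[[-0.002,0.007,0.028,-0.04,0,0],[-0.001,0.006,0.028,-0.04,0,0],[-0.001,0.005,0.028,-0.04,0,0],[-0.001,0.004,0.028,-0.03,0,0],[-0.001,0.003,0.029,-0.04,0,0]]
[[-0.001,0.002,0.028,-0.04,0,0],[-0.001,0,0.029,-0.04,0,0],[-0.002,0,0.029,-0.04,0,0],[-0.001,-0.002,0.028,-0.04,0,0],[-0.001,-0.003,0.029,-0.03,0,0]]
```

Request:
{"method": "send_rows", "body": {
  "targets": [
    [-0.001, 0.017, 0.023, -0.04, 0, 0],
    [-0.001, 0.016, 0.024, -0.04, 0, 0],
    [-0.001, 0.015, 0.024, -0.03, 0, 0],
    [-0.002, 0.014, 0.025, -0.04, 0, 0],
    [-0.001, 0.014, 0.025, -0.04, 0, 0]
  ],
  "gripper": -1
}}

```text
t: 36.05
position: [499.6, -167.6, 210.6]
eef_rot: [-0.332, 0.624, 0.333, 0.624]
wrist_force: [-0.3, -1.1, -0.4]
width: 85.2
```

Request:
{"method": "send_rows", "body": {
  "targets": [
    [-0.001, 0.012, 0.026, -0.04, 0, 0],
    [-0.001, 0.011, 0.027, -0.04, 0, 0],
    [-0.001, 0.01, 0.026, -0.04, 0, 0],
    [-0.001, 0.009, 0.028, -0.03, 0, 0],
    [-0.001, 0.009, 0.027, -0.04, 0, 0]
  ]
}}

```text
t: 36.67
position: [521.0, -26.0, 215.6]
eef_rot: [-0.39, 0.589, 0.39, 0.59]
wrist_force: [0.3, -1.1, -0.1]
width: 85.1
```

Request:
{"method": "send_rows", "body": {
  "targets": [
    [-0.002, 0.007, 0.028, -0.04, 0, 0],
    [-0.001, 0.006, 0.028, -0.04, 0, 0],
    [-0.001, 0.005, 0.028, -0.04, 0, 0],
    [-0.001, 0.004, 0.028, -0.03, 0, 0],
    [-0.001, 0.003, 0.029, -0.04, 0, 0]
  ]
}}

```text
t: 37.3
position: [542.2, 115.3, 221.6]
eef_rot: [-0.445, 0.55, 0.444, 0.55]
wrist_force: [-0.5, 0.1, -0.0]
width: 85.5
```

Request:
{"method": "send_rows", "body": {
  "targets": [
    [-0.001, 0.002, 0.028, -0.04, 0, 0],
    [-0.001, 0, 0.029, -0.04, 0, 0],
    [-0.002, 0, 0.029, -0.04, 0, 0],
    [-0.001, -0.002, 0.028, -0.04, 0, 0],
    [-0.001, -0.003, 0.029, -0.03, 0, 0]
  ]
}}

```text
t: 37.92
position: [564.2, 256.6, 227.5]
eef_rot: [-0.495, 0.506, 0.494, 0.505]
wrist_force: [0.3, -0.6, 0.6]
width: 85.5
```

```bash
python3 - <<'E'
from h import *
st();c=capture('wrist');crop(c['img'],160,120,240,150,3,'w17.png')
E
```

```text
t 37.92 pos [564.2 256.6 227.5] x [ 0.    -0.001 -1.   ] z [ 0.022  1.    -0.001] jaw 1.549 w 85.5 F [ 0.3 -0.6  0.6] q [ 0.36  0.33  1.67 -0.    1.14 -1.19]
```

View pics/w17.png

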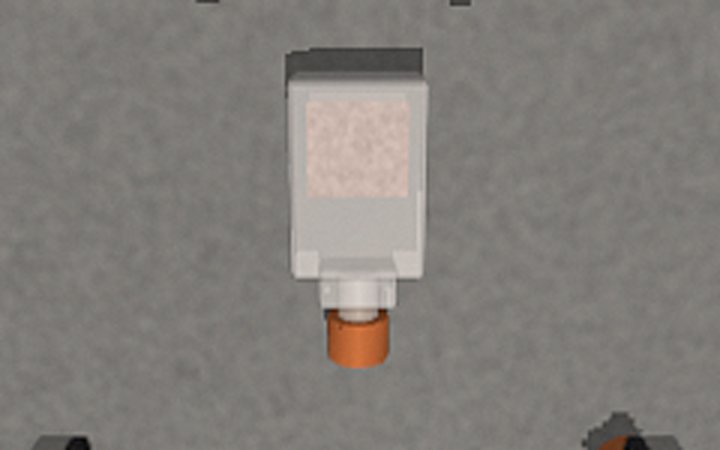

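```bash
python3 - <<'E'
from h import *
s=read_state();c=capture('wrist');T=T_of(c,s)
L=[(-37,-25,26),(-37,25,26),(37,25,26),(37,-25,26),(67,0,13)]
p,r=fit([(c,T,L,np.array([(289,80),(428,80),(423,277),(293,278),(358,338)])/3+[159.7,119.7])],(560,256,0));print(p.round(3),r)
E
```

```text
[ 5.58161e+02  2.61248e+02 -1.80000e-02] [-1.  -1.   0.9 -1.   0.9  0.8 -0.8  0.5 -0.   0.8]
```

```bash
python3 - <<'E'
from h import *
s=read_state();c=capture('wrist');T=T_of(c,s)
print(T.round(3)); print(back(c,T,[(279.3,180),(278.5,212),(279.3,232)],26), s['position'])
E
```

```text
[[ 1.90000e-02  9.50000e-01  3.13000e-01  4.84127e+02]
 [ 1.00000e+00 -1.80000e-02 -5.00000e-03  2.59341e+02]
 [ 1.00000e-03  3.13000e-01 -9.50000e-01  3.45431e+02]
 [ 0.00000e+00  0.00000e+00  0.00000e+00  1.00000e+00]]
[[557.4744247  259.08790697  26.        ]
 [593.7386556  257.55286054  26.        ]
 [617.74005278 258.01269274  26.        ]] [564.50700883 258.37999977 227.84155935]
```

Request:
{"method": "send_rows", "body": {
  "targets": [
    [0.04, 0.001, 0, 0, 0, 0],
    [0.045, 0, 0, 0, 0, 0],
    [0.035, 0, 0, 0, 0, 0],
    [0.025, 0, 0, 0, 0, 0],
    [0.018, 0, 0, 0, 0, 0]
  ]
}}

```text
t: 38.7
position: [563.4, 254.6, 64.2]
eef_rot: [-0.494, 0.506, 0.494, 0.505]
wrist_force: [0.3, 0.1, -0.8]
width: 85.5
```

Request:
{"method": "send_rows", "body": {
  "targets": [
    [0.015, 0, 0, 0, 0, 0],
    [0.011, 0, 0, 0, 0, 0],
    [0.007, 0, 0, 0, 0, 0],
    [0.003, 0, 0, 0, 0, 0],
    [0, 0, 0, 0, 0, 0]
  ]
}}

```text
t: 39.33
position: [565.4, 256.4, 31.0]
eef_rot: [-0.495, 0.504, 0.493, 0.507]
wrist_force: [-0.2, 0.6, -0.0]
width: 85.4
```

```bash
python3 -c "
from h import *
st();c=capture('wrist');cv2.imwrite('pics/w18.png',c['img'][:,:,::-1])"
```

```text
t 39.33 pos [565.4 256.4  31. ] x [ 0.004  0.    -1.   ] z [0.023 1.    0.   ] jaw 1.548 w 85.4 F [-0.2  0.6 -0. ] q [ 0.36  0.58  1.76 -0.    0.8  -1.19]
```

View pics/w18.png

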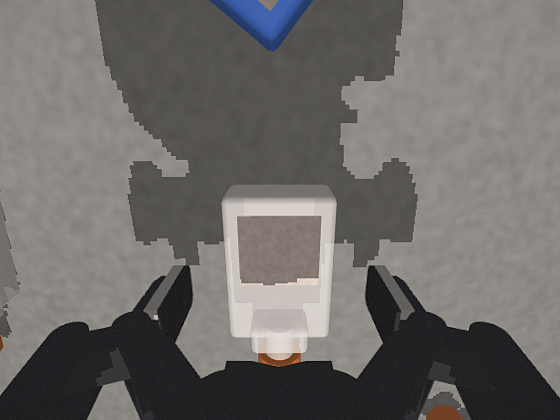

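Request:
{"method": "send_rows", "body": {
  "targets": [
    [0.002, 0.002, 0, 0, 0, 0],
    [0.001, 0.001, 0, 0, 0, 0],
    [0, 0, 0, 0, 0, 0],
    [0, 0, 0, 0, 0, 0],
    [0, 0, 0, 0, 0, 0]
  ]
}}

```text
t: 40.0
position: [562.3, 256.4, 27.8]
eef_rot: [-0.495, 0.505, 0.493, 0.507]
wrist_force: [0.4, 0.7, -0.2]
width: 85.2
```

Request:
{"method": "send_rows", "body": {
  "targets": [
    [0, 0, 0, 0, 0, 0],
    [0, 0, 0, 0, 0, 0],
    [0, 0, 0, 0, 0, 0],
    [0, 0, 0, 0, 0, 0],
    [0, 0, 0, 0, 0, 0]
  ],
  "gripper": 1
}}

```text
t: 40.62
position: [562.6, 256.5, 28.0]
eef_rot: [-0.495, 0.504, 0.493, 0.507]
wrist_force: [0.8, -1.3, 2.6]
width: 48.6
```

Request:
{"method": "send_rows", "body": {
  "targets": [
    [0, 0, 0, 0, 0, 0],
    [0, 0, 0, 0, 0, 0],
    [0, 0, 0, 0, 0, 0],
    [0, 0, 0, 0, 0, 0],
    [0, 0, 0, 0, 0, 0]
  ]
}}

```text
t: 41.25
position: [562.6, 256.5, 28.0]
eef_rot: [-0.495, 0.504, 0.493, 0.507]
wrist_force: [1.1, 0.8, 4.9]
width: 48.7
```

Request:
{"method": "send_rows", "body": {
  "targets": [
    [-0.01, 0, 0, 0, 0, 0],
    [-0.02, 0, 0, 0, 0, 0],
    [-0.03, 0, 0, 0, 0, 0],
    [-0.04, 0, 0, 0, 0, 0],
    [-0.04, 0, 0, 0, 0, 0]
  ]
}}

```text
t: 41.88
position: [561.1, 256.2, 169.6]
eef_rot: [-0.495, 0.505, 0.493, 0.507]
wrist_force: [1.1, 1.1, -0.2]
width: 49.1
```

Request:
{"method": "send_rows", "body": {
  "targets": [
    [-0.03, 0, 0, -0.08, 0, 0],
    [-0.03, 0, 0, -0.08, 0, 0],
    [-0.03, 0, 0, -0.08, 0, 0],
    [-0.02, 0, 0, -0.08, 0, 0],
    [-0.02, 0, 0, -0.08, 0, 0]
  ]
}}

```text
t: 42.5
position: [560.6, 256.1, 299.5]
eef_rot: [0.587, -0.396, -0.584, -0.398]
wrist_force: [0.3, -0.3, -0.2]
width: 48.9
```

```bash
python3 -c "
from h import *
tl();c=capture('wrist');cv2.imwrite('pics/w19.png',c['img'][:,:,::-1])"
```

```text
t 42.5 tilt 0.25 zz -0.001 jaw 1.951 [560.6 256.1 299.5] q [ 3.590e-01  2.530e-01  1.614e+00 -1.000e-03  1.270e+00 -1.592e+00] w 48.85210779607459
```

View pics/w19.png

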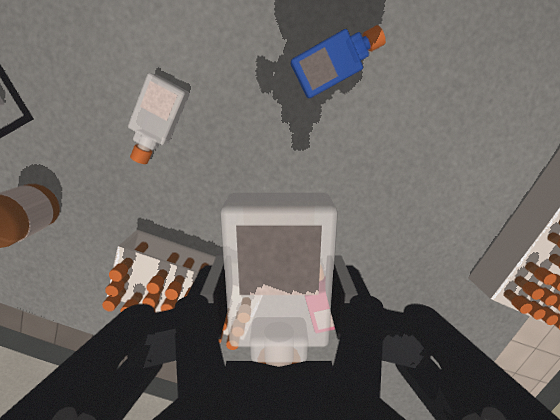

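Request:
{"method": "send_rows", "body": {
  "targets": [
    [0, 0, 0, 0, 0, -0.06],
    [0, 0, 0, 0, 0, -0.09],
    [0, 0, 0, 0, 0, -0.09],
    [0, 0, 0, 0, 0, -0.09],
    [0, 0, 0, 0, 0, -0.09]
  ]
}}

```text
t: 43.18
position: [560.4, 256.1, 297.9]
eef_rot: [0.656, -0.265, -0.487, -0.512]
wrist_force: [0.0, 0.2, -0.9]
width: 48.9
```

Request:
{"method": "send_rows", "body": {
  "targets": [
    [0, 0, 0, 0, 0, -0.09],
    [0, 0, 0, 0, 0, -0.09],
    [0, 0, 0, 0, 0, -0.09],
    [0, 0, 0, 0, 0, -0.06],
    [0, 0, 0, 0, 0, -0.035]
  ]
}}

```text
t: 43.8
position: [559.6, 255.8, 296.8]
eef_rot: [0.693, -0.143, -0.387, -0.591]
wrist_force: [-0.4, 0.8, -1.4]
width: 49.1
```

Request:
{"method": "send_rows", "body": {
  "targets": [
    [0, 0, 0, 0, 0, 0],
    [0, 0, 0, 0, 0, 0],
    [0, 0, 0, 0, 0, 0],
    [0, 0, 0, 0, 0, 0],
    [0, 0, 0, 0, 0, 0]
  ]
}}

```text
t: 44.42
position: [561.3, 256.4, 297.8]
eef_rot: [0.693, -0.142, -0.387, -0.591]
wrist_force: [-0.1, 0.4, -1.3]
width: 48.6
```

```bash
python3 -c "
from h import *
tl();c=capture('wrist');cv2.imwrite('pics/w20.png',c['img'][:,:,::-1])"
```

```text
t 44.425 tilt 45.19 zz -0.001 jaw 1.948 [561.3 256.4 297.8] q [ 0.349 -0.067  2.153  0.073  0.267 -1.663] w 48.60383186713773
```

View pics/w20.png

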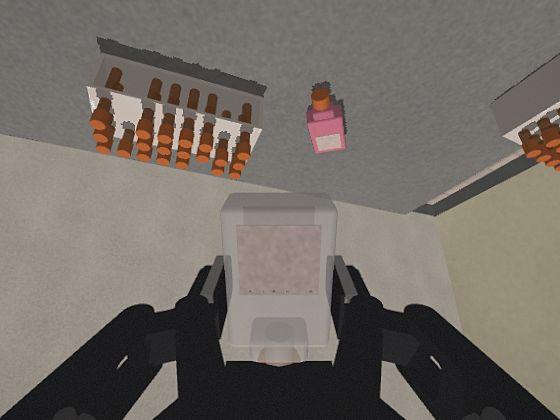

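Steady at 45°; hold.

Request:
{"method": "send_rows", "body": {
  "targets": [
    [0, 0, 0, 0, 0, 0],
    [0, 0, 0, 0, 0, 0],
    [0, 0, 0, 0, 0, 0],
    [0, 0, 0, 0, 0, 0],
    [0, 0, 0, 0, 0, 0]
  ]
}}

```text
t: 45.1
position: [561.1, 256.3, 297.7]
eef_rot: [0.693, -0.142, -0.387, -0.591]
wrist_force: [0.8, 0.2, -0.0]
width: 48.9
```

Request:
{"method": "send_rows", "body": {
  "targets": [
    [0, 0, 0, 0, 0, 0],
    [0, 0, 0, 0, 0, 0],
    [0, 0, 0, 0, 0, 0],
    [0, 0, 0, 0, 0, 0],
    [0, 0, 0, 0, 0, 0]
  ]
}}

```text
t: 45.72
position: [561.1, 256.3, 297.7]
eef_rot: [0.693, -0.142, -0.387, -0.591]
wrist_force: [0.1, 0.7, -0.3]
width: 48.7
```

Request:
{"method": "send_rows", "body": {
  "targets": [
    [0, 0, 0, 0, 0, 0],
    [0, 0, 0, 0, 0, 0],
    [0, 0, 0, 0, 0, 0],
    [0, 0, 0, 0, 0, 0],
    [0, 0, 0, 0, 0, 0]
  ]
}}

```text
t: 46.35
position: [561.1, 256.3, 297.7]
eef_rot: [0.693, -0.142, -0.387, -0.591]
wrist_force: [1.3, 0.8, -0.1]
width: 48.7
```

Request:
{"method": "send_rows", "body": {
  "targets": [
    [0, 0, 0, 0, 0, 0],
    [0, 0, 0, 0, 0, 0],
    [0, 0, 0, 0, 0, 0],
    [0, 0, 0, 0, 0, 0],
    [0, 0, 0, 0, 0, 0]
  ]
}}

```text
t: 46.98
position: [561.1, 256.3, 297.7]
eef_rot: [0.693, -0.142, -0.387, -0.591]
wrist_force: [0.5, -0.6, -0.5]
width: 48.7
```

Request:
{"method": "send_rows", "body": {
  "targets": [
    [0, 0, 0, 0, 0, 0],
    [0, 0, 0, 0, 0, 0],
    [0, 0, 0, 0, 0, 0],
    [0, 0, 0, 0, 0, 0],
    [0, 0, 0, 0, 0, 0]
  ]
}}

```text
t: 47.6
position: [561.1, 256.3, 297.7]
eef_rot: [0.693, -0.142, -0.387, -0.591]
wrist_force: [-0.2, -0.1, 0.0]
width: 48.7
```

```bash
python3 -c "
from h import *
tl();c=capture('wrist');cv2.imwrite('pics/w21.png',c['img'][:,:,::-1])"
```

```text
t 47.6 tilt 45.19 zz -0.001 jaw 1.948 [561.1 256.3 297.7] q [ 0.349 -0.067  2.154  0.073  0.267 -1.663] w 48.66161031553781
```

View pics/w21.png

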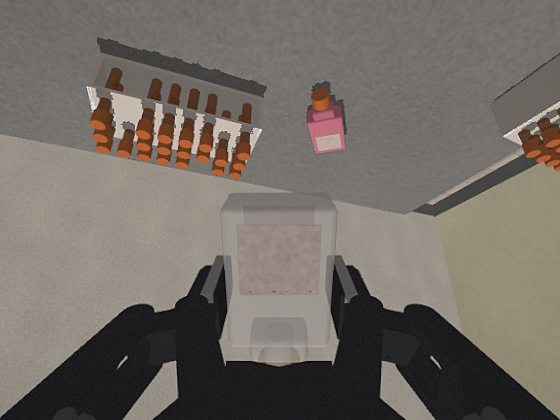

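Request:
{"method": "send_rows", "body": {
  "targets": [
    [0, 0, 0, 0, 0, 0.06],
    [0, 0, 0, 0, 0, 0.09],
    [0, 0, 0, 0, 0, 0.09],
    [0, 0, 0, 0, 0, 0.09],
    [0, 0, 0, 0, 0, 0.09]
  ]
}}

```text
t: 48.28
position: [561.3, 256.4, 298.1]
eef_rot: [0.648, -0.284, -0.502, -0.497]
wrist_force: [0.0, 0.1, 0.3]
width: 49.0
```

Request:
{"method": "send_rows", "body": {
  "targets": [
    [0, 0, 0, 0, 0, 0.09],
    [0, 0, 0, 0, 0, 0.09],
    [0, 0, 0, 0, 0, 0.09],
    [0, 0, 0, 0, 0, 0.06],
    [0, 0, 0, 0, 0, 0.04]
  ]
}}

```text
t: 48.9
position: [561.8, 256.6, 297.6]
eef_rot: [0.585, -0.398, -0.585, -0.397]
wrist_force: [0.3, -0.1, 0.3]
width: 48.5
```

```bash
python3 -c "
from h import *
s=tl()
rows([544.4,-246.9,200],down(.79),15)
c=capture('scene')['img'];crop(c,30,180,200,140,4,'s22.png')
"
```

```text
t 48.9 tilt 0.13 zz -0.001 jaw 1.948 [561.8 256.6 297.6] q [ 3.590e-01  2.610e-01  1.609e+00 -1.000e-03  1.273e+00 -1.589e+00] w 48.50228754629033
move 513.2 mm 66.4 deg
[[0.007,0.013,-0.031,0.08,0,-0],[0.006,0.011,-0.032,0.07,0,-0],[0.007,0.009,-0.032,0.08,0,-0],[0.006,0.006,-0.033,0.08,0,-0],[0.007,0.004,-0.033,0.08,0,-0]]
[[0.006,0,-0.034,0.07,0,-0],[0.007,-0.001,-0.034,0.08,0,-0],[0.007,-0.005,-0.033,0.08,0,-0],[0.006,-0.007,-0.033,0.07,0,-0],[0.007,-0.009,-0.032,0.08,0,-0]]
[[0.006,-0.012,-0.031,0.08,0,0],[0.007,-0.014,-0.031,0.08,0,0],[0.006,-0.016,-0.029,0.07,0,0],[0.007,-0.019,-0.028,0.08,0,0],[0.007,-0.021,-0.026,0.08,0,0]]
```

View pics/s22.png

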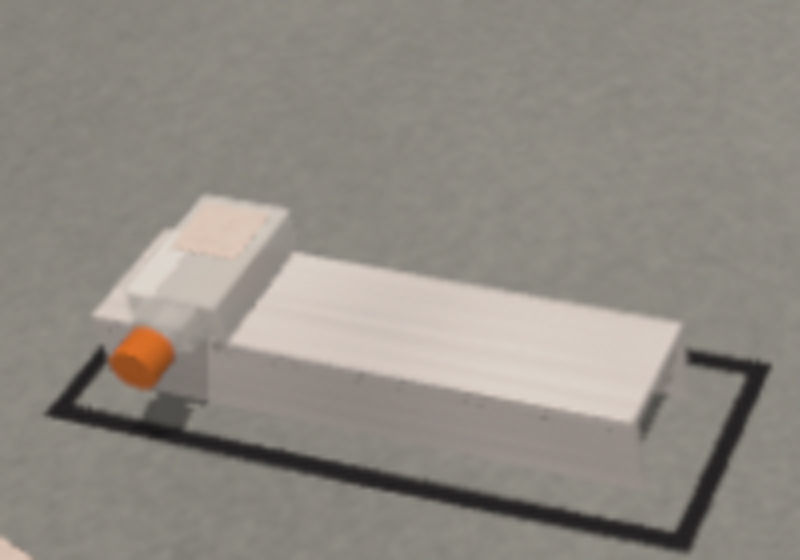

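Request:
{"method": "send_rows", "body": {
  "targets": [
    [0.007, 0.013, -0.031, 0.08, 0, 0],
    [0.006, 0.011, -0.032, 0.07, 0, 0],
    [0.007, 0.009, -0.032, 0.08, 0, 0],
    [0.006, 0.006, -0.033, 0.08, 0, 0],
    [0.007, 0.004, -0.033, 0.08, 0, 0]
  ]
}}

```text
t: 49.58
position: [555.0, 87.9, 264.9]
eef_rot: [-0.497, 0.504, 0.496, 0.504]
wrist_force: [0.3, 0.2, -0.6]
width: 49.1
```

Request:
{"method": "send_rows", "body": {
  "targets": [
    [0.006, 0, -0.034, 0.07, 0, 0],
    [0.007, -0.001, -0.034, 0.08, 0, 0],
    [0.007, -0.005, -0.033, 0.08, 0, 0],
    [0.006, -0.007, -0.033, 0.07, 0, 0],
    [0.007, -0.009, -0.032, 0.08, 0, 0]
  ]
}}

```text
t: 50.2
position: [550.0, -80.6, 232.3]
eef_rot: [-0.393, 0.589, 0.391, 0.588]
wrist_force: [-0.3, -0.3, -1.7]
width: 48.9
```

Request:
{"method": "send_rows", "body": {
  "targets": [
    [0.006, -0.012, -0.031, 0.08, 0, 0],
    [0.007, -0.014, -0.031, 0.08, 0, 0],
    [0.006, -0.016, -0.029, 0.07, 0, 0],
    [0.007, -0.019, -0.028, 0.08, 0, 0],
    [0.007, -0.021, -0.026, 0.08, 0, 0]
  ]
}}

```text
t: 50.82
position: [544.2, -248.2, 199.5]
eef_rot: [-0.271, 0.653, 0.27, 0.653]
wrist_force: [1.0, 0.3, -0.5]
width: 48.8
```

```bash
python3 -c "
from h import *
s=tl()
rows([544.4,-246.9,84],down(.79),5)
c=capture('wrist');cv2.imwrite('pics/w23.png',c['img'][:,:,::-1])
"
```

```text
t 50.825 tilt 0.14 zz -0.001 jaw 0.785 [ 544.2 -248.2  199.5] q [-0.5    0.315  1.748 -0.002  1.077 -1.284] w 48.82538641058145
move 115.5 mm 0.3 deg
[[0.023,0,0,0,0,0],[0.023,0,0,0,0,0],[0.023,0.001,0.001,0,0,0],[0.023,0,0,0,0,0],[0.023,0,0,0,0,0]]
```

View pics/w23.png

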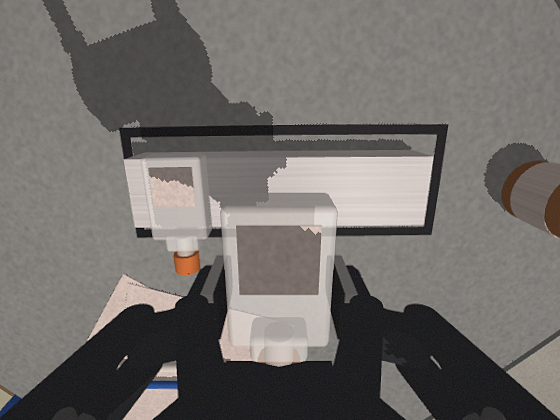

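Request:
{"method": "send_rows", "body": {
  "targets": [
    [0.03, 0, 0, 0, 0, 0],
    [0.03, 0, 0, 0, 0, 0],
    [0.025, 0, 0, 0, 0, 0],
    [0.02, 0, 0, 0, 0, 0],
    [0.01, 0, 0, 0, 0, 0]
  ]
}}

```text
t: 51.5
position: [543.5, -246.8, 83.3]
eef_rot: [-0.272, 0.654, 0.271, 0.652]
wrist_force: [-0.4, 1.0, -0.2]
width: 48.6
```

Request:
{"method": "send_rows", "body": {
  "targets": [
    [0.003, 0, 0, 0, 0, 0],
    [0.003, 0, 0, 0, 0, 0],
    [0.002, 0, 0, 0, 0, 0],
    [0, 0, 0, 0, 0, 0],
    [0, 0, 0, 0, 0, 0]
  ]
}}

```text
t: 52.12
position: [544.2, -247.3, 77.0]
eef_rot: [-0.272, 0.653, 0.271, 0.653]
wrist_force: [0.1, -0.5, -0.1]
width: 48.7
```

```bash
python3 -c "
from h import *
s=tl()
rows([544.4,-246.9,73],down(.79),5)
c=capture('wrist');cv2.imwrite('pics/w24.png',c['img'][:,:,::-1])
"
```

```text
t 52.125 tilt 0.12 zz -0.002 jaw 0.788 [ 544.2 -247.3   77. ] q [-0.498  0.48   1.806 -0.002  0.855 -1.285] w 48.68786807383719
move 4.0 mm 0.2 deg
[[0.001,0,0,0,0,0],[0.001,0,0,0,0,0],[0,0,0,0,0,0],[0.001,0,0,0,0,0],[0.001,0,0,0,0,0]]
```

View pics/w24.png

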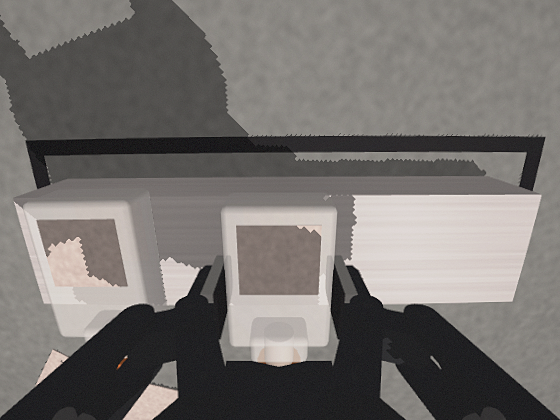

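Request:
{"method": "send_rows", "body": {
  "targets": [
    [0.002, 0, 0, 0, 0, 0],
    [0.001, 0, 0, 0, 0, 0],
    [0.001, 0, 0, 0, 0, 0],
    [0.001, 0, 0, 0, 0, 0],
    [0, 0, 0, 0, 0, 0]
  ]
}}

```text
t: 52.8
position: [543.9, -247.1, 73.0]
eef_rot: [-0.272, 0.654, 0.271, 0.652]
wrist_force: [-3.7, 1.5, 8.9]
width: 49.1
```

Request:
{"method": "send_rows", "body": {
  "targets": [
    [0, 0, 0, 0, 0, 0],
    [0, 0, 0, 0, 0, 0],
    [0, 0, 0, 0, 0, 0],
    [0, 0, 0, 0, 0, 0],
    [0, 0, 0, 0, 0, 0]
  ],
  "gripper": -0.5
}}

```text
t: 53.42
position: [543.9, -247.2, 71.4]
eef_rot: [-0.272, 0.653, 0.271, 0.652]
wrist_force: [0.0, 0.2, 0.3]
width: 63.9
```

Request:
{"method": "send_rows", "body": {
  "targets": [
    [-0.005, 0, 0, 0, 0, 0],
    [-0.015, 0, 0, 0, 0, 0],
    [-0.03, 0, 0, 0, 0, 0],
    [-0.04, 0, 0, 0, 0, 0],
    [-0.045, 0, 0, 0, 0, 0]
  ]
}}

```text
t: 54.05
position: [543.9, -246.9, 208.5]
eef_rot: [-0.272, 0.653, 0.271, 0.652]
wrist_force: [-0.1, -0.3, -0.1]
width: 63.9
```

```bash
python3 -c "
from h import *
s=tl()
c=capture('wrist');cv2.imwrite('pics/w25.png',c['img'][:,:,::-1])
c=capture('scene');cv2.imwrite('pics/s25.png',c['img'][:,:,::-1])
rows([549,85,230],down(1.57-.115),15)
"
```

```text
t 54.05 tilt 0.11 zz -0.002 jaw 0.788 [ 543.9 -246.9  208.5] q [-0.498  0.304  1.742 -0.002  1.095 -1.285] w 63.94483596407878
move 334.5 mm 38.2 deg
[[-0.001,0.016,0.016,-0.04,0,0],[-0.001,0.015,0.016,-0.05,0,0],[-0.002,0.014,0.017,-0.04,0,0],[-0.001,0.013,0.018,-0.05,0,0],[-0.001,0.013,0.019,-0.04,0,0]]
[[-0.001,0.012,0.018,-0.05,0,0.01],[-0.001,0.011,0.02,-0.04,0,-0],[-0.001,0.01,0.02,-0.05,0,-0],[-0.002,0.009,0.02,-0.04,0,-0],[-0.001,0.008,0.021,-0.04,0,-0]]
[[-0.001,0.007,0.021,-0.05,0,0],[-0.001,0.007,0.021,-0.04,0,0],[-0.001,0.005,0.022,-0.05,0,0],[-0.001,0.005,0.021,-0.04,0,0],[-0.001,0.003,0.022,-0.05,0,0]]
```

View pics/w25.png

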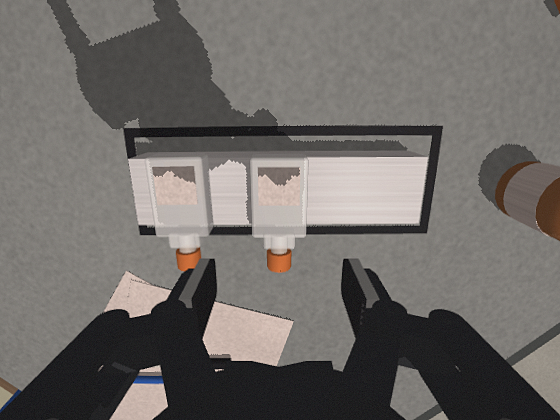

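View pics/s25.png

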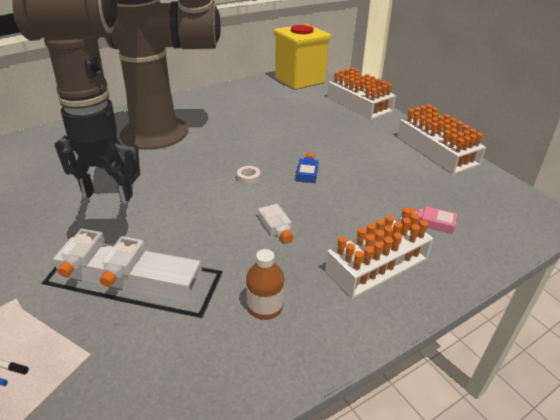

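Request:
{"method": "send_rows", "body": {
  "targets": [
    [-0.001, 0.016, 0.016, -0.04, 0, 0],
    [-0.001, 0.015, 0.016, -0.05, 0, 0],
    [-0.002, 0.014, 0.017, -0.04, 0, 0],
    [-0.001, 0.013, 0.018, -0.05, 0, 0],
    [-0.001, 0.013, 0.019, -0.04, 0, 0]
  ],
  "gripper": -1
}}

```text
t: 54.78
position: [544.4, -133.2, 212.0]
eef_rot: [-0.343, 0.619, 0.342, 0.618]
wrist_force: [0.4, -0.0, -0.6]
width: 85.6
```

Request:
{"method": "send_rows", "body": {
  "targets": [
    [-0.001, 0.012, 0.018, -0.05, 0, 0],
    [-0.001, 0.011, 0.02, -0.04, 0, 0],
    [-0.001, 0.01, 0.02, -0.05, 0, 0],
    [-0.002, 0.009, 0.02, -0.04, 0, 0],
    [-0.001, 0.008, 0.021, -0.04, 0, 0]
  ]
}}

```text
t: 55.4
position: [544.6, -22.3, 218.2]
eef_rot: [-0.409, 0.578, 0.408, 0.577]
wrist_force: [-0.3, 0.4, -0.1]
width: 85.4
```

Request:
{"method": "send_rows", "body": {
  "targets": [
    [-0.001, 0.007, 0.021, -0.05, 0, 0],
    [-0.001, 0.007, 0.021, -0.04, 0, 0],
    [-0.001, 0.005, 0.022, -0.05, 0, 0],
    [-0.001, 0.005, 0.021, -0.04, 0, 0],
    [-0.001, 0.003, 0.022, -0.05, 0, 0]
  ]
}}

```text
t: 56.02
position: [544.7, 88.2, 222.9]
eef_rot: [-0.472, 0.527, 0.472, 0.526]
wrist_force: [-0.1, 0.2, -0.3]
width: 85.2
```

Request:
{"method": "send_rows", "body": {
  "targets": [
    [0, 0, 0, 0, 0, 0],
    [0, 0, 0, 0, 0, 0],
    [0, 0, 0, 0, 0, 0],
    [0, 0, 0, 0, 0, 0],
    [0, 0, 0, 0, 0, 0]
  ]
}}

```text
t: 56.65
position: [545.3, 86.2, 223.0]
eef_rot: [-0.471, 0.528, 0.471, 0.527]
wrist_force: [-0.3, -0.1, -0.7]
width: 85.4
```

```bash
python3 - <<'E'
from h import *
tl();c=capture('wrist');crop(c['img'],160,120,240,150,3,'w26.png')
E
```

```text
t 56.65 tilt 0.11 zz -0.002 jaw 1.457 [545.3  86.2 223. ] q [ 0.079  0.204  1.836 -0.002  1.102 -1.378] w 85.38209317352182
```

View pics/w26.png

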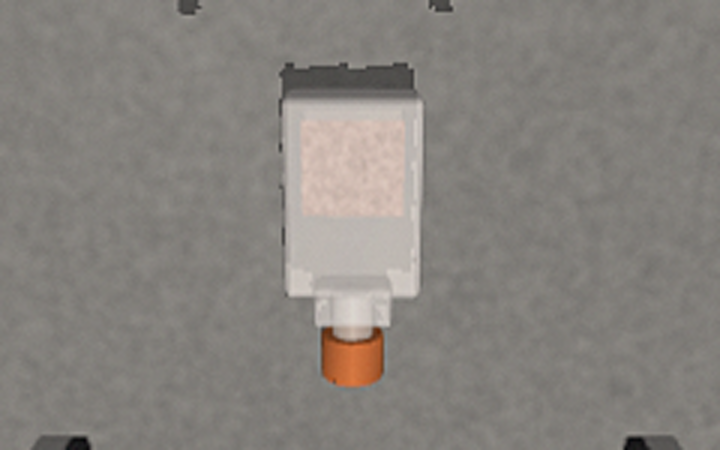

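```bash
python3 - <<'E'
from h import *
s=read_state();c=capture('wrist');T=T_of(c,s)
L=[(-37,-25,26),(-37,25,26),(37,25,26),(37,-25,26),(67,0,13)]
p,r=fit([(c,T,L,np.array([(283,99),(422,99),(418,295),(286,296),(352,358)])/3+[159.7,119.7])],(547,85,-.1));print(p.round(3),r)
M=R.from_quat(s['eef_rot']).as_matrix(); g=np.array([p[0]+5*np.cos(p[2]),p[1]+5*np.sin(p[2]),28]); print((M.T@(g-s['position'])).round(1))
E
```

```text
[ 5.43729e+02  8.41700e+01 -1.15000e-01] [-1.2 -1.2  1.1 -1.   0.7  1.3 -0.7  0.8  0.   0.4]
[195.   -3.8  -1.9]
```

Request:
{"method": "send_rows", "body": {
  "targets": [
    [0.04, -0.002, -0.001, 0, 0, 0],
    [0.045, -0.001, -0.001, 0, 0, 0],
    [0.035, 0, 0, 0, 0, 0],
    [0.025, 0, 0, 0, 0, 0],
    [0.018, 0, 0, 0, 0, 0]
  ]
}}

```text
t: 57.38
position: [547.4, 83.9, 58.6]
eef_rot: [-0.471, 0.528, 0.471, 0.526]
wrist_force: [-0.4, 0.4, -0.4]
width: 85.7
```

Request:
{"method": "send_rows", "body": {
  "targets": [
    [0.013, 0, 0, 0, 0, 0],
    [0.01, 0, 0, 0, 0, 0],
    [0.006, 0, 0, 0, 0, 0],
    [0.002, 0, 0, 0, 0, 0],
    [0, 0, 0, 0, 0, 0]
  ]
}}

```text
t: 58.0
position: [548.2, 84.0, 29.3]
eef_rot: [-0.471, 0.528, 0.471, 0.527]
wrist_force: [-0.1, -0.7, 0.1]
width: 85.0
```

```bash
python3 -c "
from h import *
tl();c=capture('wrist');cv2.imwrite('pics/w27.png',c['img'][:,:,::-1])"
```

```text
t 58.0 tilt 0.09 zz -0.002 jaw 1.458 [548.2  84.   29.3] q [ 0.074  0.496  1.916 -0.002  0.73  -1.382] w 84.97144785883202
```

View pics/w27.png

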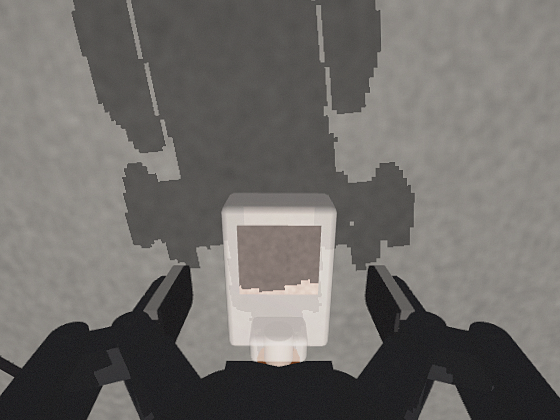

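Request:
{"method": "send_rows", "body": {
  "targets": [
    [0.001, 0, 0, 0, 0, 0],
    [0, 0, 0, 0, 0, 0],
    [0, 0, 0, 0, 0, 0],
    [0, 0, 0, 0, 0, 0],
    [0, 0, 0, 0, 0, 0]
  ],
  "gripper": 1
}}

```text
t: 58.68
position: [548.5, 84.0, 28.5]
eef_rot: [-0.472, 0.528, 0.471, 0.527]
wrist_force: [0.0, 1.0, 3.9]
width: 49.1
```

Request:
{"method": "send_rows", "body": {
  "targets": [
    [0, 0, 0, 0, 0, 0],
    [0, 0, 0, 0, 0, 0],
    [0, 0, 0, 0, 0, 0],
    [0, 0, 0, 0, 0, 0],
    [0, 0, 0, 0, 0, 0]
  ]
}}

```text
t: 59.3
position: [548.5, 84.0, 28.5]
eef_rot: [-0.472, 0.528, 0.471, 0.527]
wrist_force: [0.9, -0.4, 4.3]
width: 49.0
```

Request:
{"method": "send_rows", "body": {
  "targets": [
    [-0.01, 0, 0, 0, 0, 0],
    [-0.02, 0, 0, 0, 0, 0],
    [-0.03, 0, 0, 0, 0, 0],
    [-0.04, 0, 0, 0, 0, 0],
    [-0.04, 0, 0, 0, 0, 0]
  ]
}}

```text
t: 59.92
position: [547.5, 84.2, 170.0]
eef_rot: [-0.471, 0.528, 0.471, 0.527]
wrist_force: [0.3, 0.4, -0.2]
width: 48.9
```

Request:
{"method": "send_rows", "body": {
  "targets": [
    [-0.04, -0.01, 0, -0.04, 0, 0],
    [-0.04, -0.01, 0, -0.04, 0, 0],
    [-0.03, -0.01, 0, -0.04, 0, 0],
    [-0.02, -0.01, 0, -0.04, 0, 0],
    [-0.02, -0.01, 0, -0.03, 0, 0]
  ]
}}

```text
t: 60.55
position: [597.7, 82.8, 319.9]
eef_rot: [0.52, -0.48, -0.519, -0.48]
wrist_force: [-0.2, 1.4, -0.1]
width: 48.9
```

```bash
python3 -c "
from h import *
tl();c=capture('wrist');cv2.imwrite('pics/w28.png',c['img'][:,:,::-1])"
```

```text
t 60.55 tilt 0.09 zz -0.002 jaw 1.649 [597.7  82.8 319.9] q [ 0.066  0.216  1.619 -0.002  1.307 -1.582] w 48.921964991944286
```

View pics/w28.png

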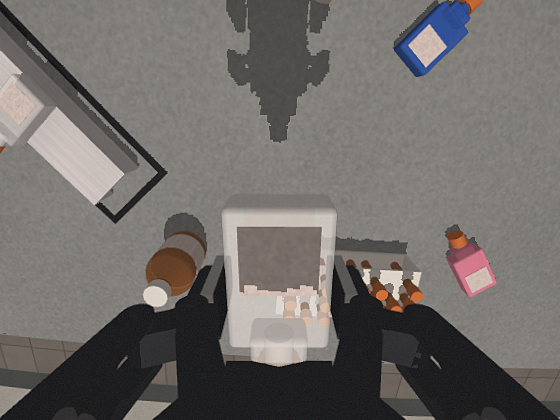

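Request:
{"method": "send_rows", "body": {
  "targets": [
    [0, 0, 0, 0, 0, -0.06],
    [0, 0, 0, 0, 0, -0.09],
    [0, 0, 0, 0, 0, -0.09],
    [0, 0, 0, 0, 0, -0.09],
    [0, 0, 0, 0, 0, -0.09]
  ]
}}

```text
t: 61.22
position: [596.9, 82.8, 318.1]
eef_rot: [0.608, -0.362, -0.407, -0.578]
wrist_force: [0.0, -0.3, -0.6]
width: 48.8
```

Request:
{"method": "send_rows", "body": {
  "targets": [
    [0, 0, 0, 0, 0, -0.09],
    [0, 0, 0, 0, 0, -0.09],
    [0, 0, 0, 0, 0, -0.09],
    [0, 0, 0, 0, 0, -0.06],
    [0, 0, 0, 0, 0, -0.035]
  ]
}}

```text
t: 61.85
position: [596.1, 82.8, 316.9]
eef_rot: [0.663, -0.246, -0.296, -0.642]
wrist_force: [-0.1, 0.4, -0.4]
width: 48.8
```

Request:
{"method": "send_rows", "body": {
  "targets": [
    [0, 0, 0, 0, 0, 0],
    [0, 0, 0, 0, 0, 0],
    [0, 0, 0, 0, 0, 0],
    [0, 0, 0, 0, 0, 0],
    [0, 0, 0, 0, 0, 0]
  ]
}}

```text
t: 62.48
position: [598.1, 82.9, 318.0]
eef_rot: [0.664, -0.246, -0.296, -0.642]
wrist_force: [0.2, -0.3, -0.0]
width: 48.7
```

```bash
python3 -c "
from h import *
tl();c=capture('wrist');cv2.imwrite('pics/w29.png',c['img'][:,:,::-1])"
```

```text
t 62.475 tilt 44.92 zz -0.002 jaw 1.648 [598.1  82.9 318. ] q [ 0.06  -0.123  2.157  0.034  0.324 -1.616] w 48.70208587935165
```

View pics/w29.png

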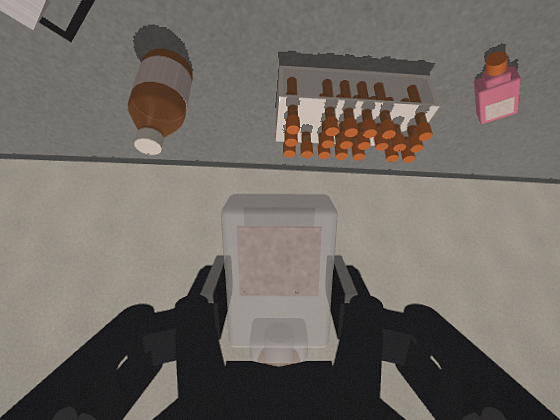

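Request:
{"method": "send_rows", "body": {
  "targets": [
    [0, 0, 0, 0, 0, 0],
    [0, 0, 0, 0, 0, 0],
    [0, 0, 0, 0, 0, 0],
    [0, 0, 0, 0, 0, 0],
    [0, 0, 0, 0, 0, 0]
  ]
}}

```text
t: 63.15
position: [597.9, 82.9, 317.9]
eef_rot: [0.664, -0.246, -0.296, -0.642]
wrist_force: [0.3, -1.3, -1.0]
width: 48.5
```

Request:
{"method": "send_rows", "body": {
  "targets": [
    [0, 0, 0, 0, 0, 0],
    [0, 0, 0, 0, 0, 0],
    [0, 0, 0, 0, 0, 0],
    [0, 0, 0, 0, 0, 0],
    [0, 0, 0, 0, 0, 0]
  ]
}}

```text
t: 63.78
position: [598.0, 82.8, 317.9]
eef_rot: [0.664, -0.246, -0.296, -0.642]
wrist_force: [-0.8, -0.1, -1.0]
width: 48.7
```

Request:
{"method": "send_rows", "body": {
  "targets": [
    [0, 0, 0, 0, 0, 0],
    [0, 0, 0, 0, 0, 0],
    [0, 0, 0, 0, 0, 0],
    [0, 0, 0, 0, 0, 0],
    [0, 0, 0, 0, 0, 0]
  ]
}}

```text
t: 64.4
position: [597.9, 82.9, 318.0]
eef_rot: [0.664, -0.246, -0.296, -0.642]
wrist_force: [0.2, 0.1, -0.9]
width: 48.6
```

Request:
{"method": "send_rows", "body": {
  "targets": [
    [0, 0, 0, 0, 0, 0],
    [0, 0, 0, 0, 0, 0],
    [0, 0, 0, 0, 0, 0],
    [0, 0, 0, 0, 0, 0],
    [0, 0, 0, 0, 0, 0]
  ]
}}

```text
t: 65.03
position: [598.0, 82.9, 318.0]
eef_rot: [0.664, -0.246, -0.296, -0.642]
wrist_force: [0.0, -0.5, -0.7]
width: 49.0
```

Request:
{"method": "send_rows", "body": {
  "targets": [
    [0, 0, 0, 0, 0, 0],
    [0, 0, 0, 0, 0, 0],
    [0, 0, 0, 0, 0, 0],
    [0, 0, 0, 0, 0, 0],
    [0, 0, 0, 0, 0, 0]
  ]
}}

```text
t: 65.65
position: [598.0, 82.8, 317.9]
eef_rot: [0.664, -0.246, -0.296, -0.642]
wrist_force: [-0.5, -0.3, -1.5]
width: 48.9
```

```bash
python3 -c "
from h import *
tl();c=capture('wrist');cv2.imwrite('pics/w30.png',c['img'][:,:,::-1])"
```

```text
t 65.65 tilt 44.93 zz -0.002 jaw 1.648 [598.   82.8 317.9] q [ 0.06  -0.124  2.157  0.034  0.324 -1.616] w 48.860339634537276
```

View pics/w30.png

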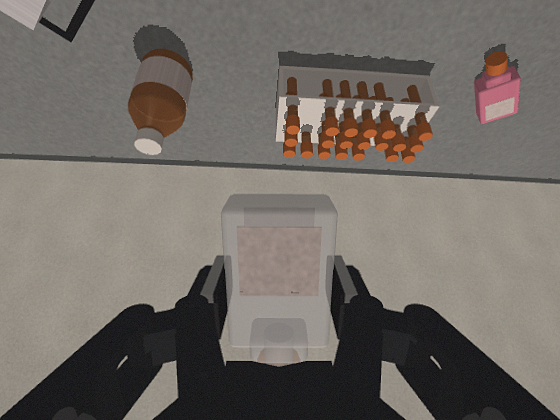

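Request:
{"method": "send_rows", "body": {
  "targets": [
    [0, 0, 0, 0, 0, 0.06],
    [0, 0, 0, 0, 0, 0.09],
    [0, 0, 0, 0, 0, 0.09],
    [0, 0, 0, 0, 0, 0.09],
    [0, 0, 0, 0, 0, 0.09]
  ]
}}

```text
t: 66.32
position: [598.2, 82.9, 318.3]
eef_rot: [0.597, -0.379, -0.424, -0.565]
wrist_force: [-1.0, 0.1, -1.6]
width: 49.3
```

Request:
{"method": "send_rows", "body": {
  "targets": [
    [0, 0, 0, 0, 0, 0.09],
    [0, 0, 0, 0, 0, 0.09],
    [0, 0, 0, 0, 0, 0.09],
    [0, 0, 0, 0, 0, 0.06],
    [0, 0, 0, 0, 0, 0.035]
  ]
}}

```text
t: 66.95
position: [598.8, 82.9, 317.8]
eef_rot: [0.519, -0.481, -0.519, -0.48]
wrist_force: [-0.3, -0.7, -1.0]
width: 48.8
```

```bash
python3 -c "
from h import *
s=tl()
rows([607.7,-182.9,215],down(.79),15)
c=capture('scene')['img'];crop(c,30,180,200,140,4,'s31.png')
"
```

```text
t 66.95 tilt 0.12 zz -0.002 jaw 1.648 [598.8  82.9 317.8] q [ 0.066  0.22   1.618 -0.002  1.304 -1.581] w 48.77682141020172
move 285.1 mm 49.2 deg
[[0.007,0.001,-0.018,0.06,0,-0],[0.007,-0.001,-0.017,0.05,0,-0],[0.007,-0.001,-0.018,0.06,0,-0],[0.007,-0.002,-0.018,0.06,0,-0],[0.006,-0.003,-0.017,0.06,0,-0]]
[[0.007,-0.005,-0.017,0.05,0,-0],[0.007,-0.005,-0.017,0.06,0,-0],[0.007,-0.006,-0.017,0.06,0,-0],[0.007,-0.007,-0.016,0.05,0,0],[0.007,-0.008,-0.016,0.06,0,0]]
[[0.007,-0.009,-0.015,0.06,0,0],[0.007,-0.01,-0.015,0.06,0,0],[0.006,-0.01,-0.014,0.05,0,0],[0.007,-0.012,-0.014,0.06,0,0],[0.007,-0.012,-0.013,0.06,0,0]]
```

View pics/s31.png

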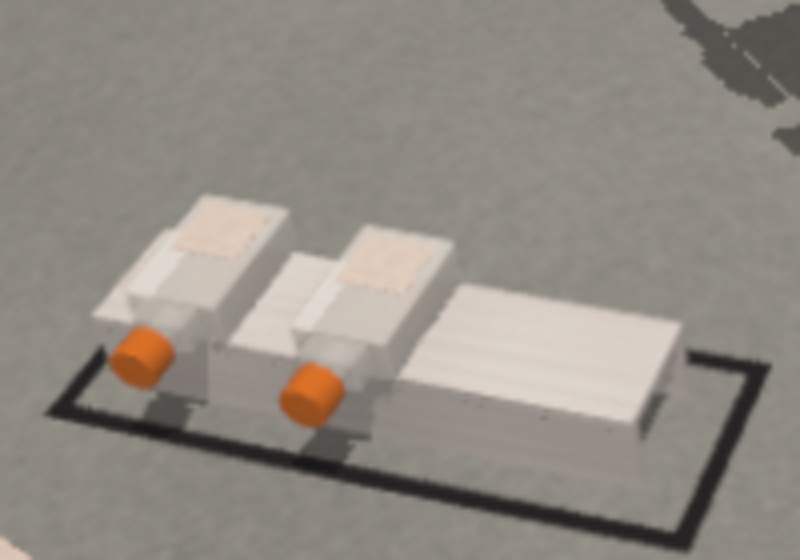

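Request:
{"method": "send_rows", "body": {
  "targets": [
    [0.007, 0.001, -0.018, 0.06, 0, 0],
    [0.007, -0.001, -0.017, 0.05, 0, 0],
    [0.007, -0.001, -0.018, 0.06, 0, 0],
    [0.007, -0.002, -0.018, 0.06, 0, 0],
    [0.006, -0.003, -0.017, 0.06, 0, 0]
  ]
}}

```text
t: 67.62
position: [600.5, -7.2, 283.6]
eef_rot: [-0.443, 0.552, 0.443, 0.551]
wrist_force: [-0.1, -0.3, -1.4]
width: 48.7
```

Request:
{"method": "send_rows", "body": {
  "targets": [
    [0.007, -0.005, -0.017, 0.05, 0, 0],
    [0.007, -0.005, -0.017, 0.06, 0, 0],
    [0.007, -0.006, -0.017, 0.06, 0, 0],
    [0.007, -0.007, -0.016, 0.05, 0, 0],
    [0.007, -0.008, -0.016, 0.06, 0, 0]
  ]
}}

```text
t: 68.25
position: [603.8, -95.5, 248.8]
eef_rot: [-0.362, 0.608, 0.361, 0.607]
wrist_force: [-1.1, 1.5, -0.4]
width: 49.1
```

Request:
{"method": "send_rows", "body": {
  "targets": [
    [0.007, -0.009, -0.015, 0.06, 0, 0],
    [0.007, -0.01, -0.015, 0.06, 0, 0],
    [0.006, -0.01, -0.014, 0.05, 0, 0],
    [0.007, -0.012, -0.014, 0.06, 0, 0],
    [0.007, -0.012, -0.013, 0.06, 0, 0]
  ]
}}

```text
t: 68.88
position: [606.7, -184.5, 215.0]
eef_rot: [-0.271, 0.654, 0.27, 0.653]
wrist_force: [0.2, -0.3, -0.5]
width: 48.8
```

Request:
{"method": "send_rows", "body": {
  "targets": [
    [0, 0, 0, 0, 0, 0],
    [0, 0, 0, 0, 0, 0],
    [0, 0, 0, 0, 0, 0],
    [0, 0, 0, 0, 0, 0],
    [0, 0, 0, 0, 0, 0]
  ]
}}

```text
t: 69.5
position: [606.8, -182.9, 215.7]
eef_rot: [-0.272, 0.653, 0.271, 0.652]
wrist_force: [0.2, 0.4, -0.3]
width: 48.7
```

```bash
python3 -c "
from h import *
s=tl()
c=capture('wrist');cv2.imwrite('pics/w32.png',c['img'][:,:,::-1])
rows([607.7,-182.9,84],down(.79),5)
"
```

```text
t 69.5 tilt 0.1 zz -0.002 jaw 0.789 [ 606.8 -182.9  215.7] q [-0.361  0.363  1.647 -0.002  1.132 -1.149] w 48.68464250409779
move 131.6 mm 0.1 deg
[[0.026,0,0,0,0,0],[0.027,0,0,0,0,0],[0.026,0,0.001,0,0,0],[0.026,0,0,0,0,0],[0.027,-0.001,0,0,0,0]]
```

View pics/w32.png

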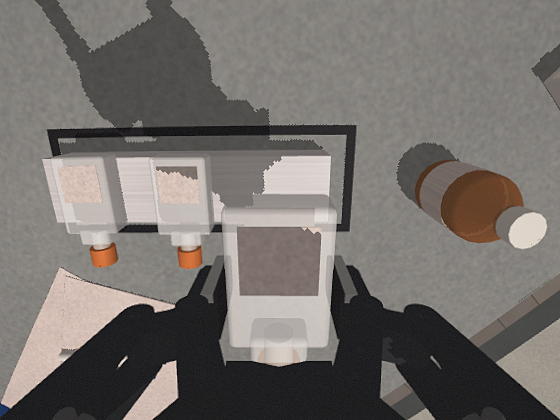

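Request:
{"method": "send_rows", "body": {
  "targets": [
    [0.035, 0, 0.001, 0, 0, 0],
    [0.035, 0, 0, 0, 0, 0],
    [0.03, 0, 0, 0, 0, 0],
    [0.02, 0, 0, 0, 0, 0],
    [0.01, 0, 0, 0, 0, 0]
  ]
}}

```text
t: 70.18
position: [606.8, -182.6, 84.3]
eef_rot: [-0.272, 0.654, 0.271, 0.652]
wrist_force: [-0.3, 0.4, -0.4]
width: 48.8
```

Request:
{"method": "send_rows", "body": {
  "targets": [
    [0.004, 0, 0, 0, 0, 0],
    [0.003, 0, 0, 0, 0, 0],
    [0, 0, 0, 0, 0, 0],
    [0, 0, 0, 0, 0, 0],
    [0, 0, 0, 0, 0, 0]
  ]
}}

```text
t: 70.8
position: [607.5, -182.9, 78.9]
eef_rot: [-0.272, 0.653, 0.271, 0.653]
wrist_force: [0.5, 0.2, -1.2]
width: 48.9
```

```bash
python3 -c "
from h import *
s=tl()
c=capture('wrist');cv2.imwrite('pics/w33.png',c['img'][:,:,::-1])
"
```

```text
t 70.8 tilt 0.12 zz -0.001 jaw 0.788 [ 607.5 -182.9   78.9] q [-0.36   0.534  1.713 -0.002  0.894 -1.147] w 48.9045015870772
```

View pics/w33.png

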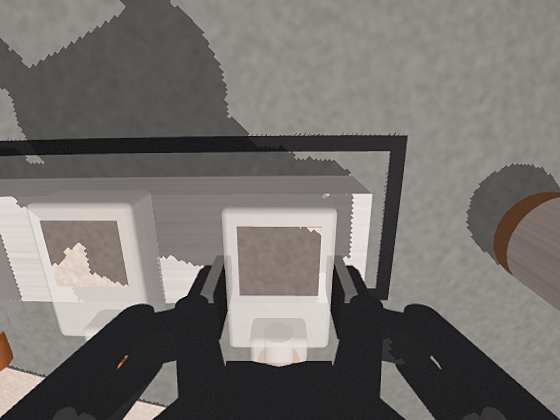

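Request:
{"method": "send_rows", "body": {
  "targets": [
    [0.002, 0, 0, 0, 0, 0],
    [0.001, 0, 0, 0, 0, 0],
    [0.001, 0, 0, 0, 0, 0],
    [0.001, 0, 0, 0, 0, 0],
    [0, 0, 0, 0, 0, 0]
  ]
}}

```text
t: 71.47
position: [607.2, -182.8, 73.5]
eef_rot: [-0.272, 0.653, 0.271, 0.652]
wrist_force: [-0.8, 0.2, 0.7]
width: 48.9
```

Request:
{"method": "send_rows", "body": {
  "targets": [
    [0.001, 0, 0, 0, 0, 0],
    [0, 0, 0, 0, 0, 0],
    [0, 0, 0, 0, 0, 0],
    [0, 0, 0, 0, 0, 0],
    [0, 0, 0, 0, 0, 0]
  ]
}}

```text
t: 72.1
position: [607.3, -182.8, 73.5]
eef_rot: [-0.272, 0.653, 0.271, 0.652]
wrist_force: [-2.1, 1.4, 5.2]
width: 48.9
```

Contact made (5 N); release and retreat.

Request:
{"method": "send_rows", "body": {
  "targets": [
    [0, 0, 0, 0, 0, 0],
    [0, 0, 0, 0, 0, 0],
    [0, 0, 0, 0, 0, 0],
    [0, 0, 0, 0, 0, 0],
    [0, 0, 0, 0, 0, 0]
  ],
  "gripper": -0.5
}}

```text
t: 72.72
position: [607.2, -182.8, 72.3]
eef_rot: [-0.272, 0.653, 0.271, 0.652]
wrist_force: [0.3, 0.5, -0.0]
width: 64.1
```

Request:
{"method": "send_rows", "body": {
  "targets": [
    [-0.005, 0, 0, 0, 0, 0],
    [-0.015, 0, 0, 0, 0, 0],
    [-0.03, 0, 0, 0, 0, 0],
    [-0.04, 0, 0, 0, 0, 0],
    [-0.045, 0, 0, 0, 0, 0]
  ]
}}

```text
t: 73.35
position: [607.1, -182.5, 209.4]
eef_rot: [-0.272, 0.653, 0.271, 0.652]
wrist_force: [-0.0, 0.3, 0.1]
width: 63.9
```

Request:
{"method": "send_rows", "body": {
  "targets": [
    [-0.02, 0.02, 0, 0, 0, 0],
    [-0.02, 0.03, 0, 0, 0, 0],
    [-0.01, 0.03, 0, 0, 0, 0],
    [0, 0.03, 0, 0, 0, 0],
    [0, 0.02, 0, 0, 0, 0]
  ]
}}

```text
t: 73.97
position: [514.6, -90.0, 258.6]
eef_rot: [-0.272, 0.653, 0.271, 0.653]
wrist_force: [0.8, 0.4, -0.1]
width: 64.3
```

Request:
{"method": "send_rows", "body": {
  "targets": [
    [0, 0, 0, 0, 0, 0],
    [0, 0, 0, 0, 0, 0],
    [0, 0, 0, 0, 0, 0],
    [0, 0, 0, 0, 0, 0],
    [0, 0, 0, 0, 0, 0]
  ]
}}

```text
t: 74.6
position: [515.4, -91.1, 257.1]
eef_rot: [-0.272, 0.654, 0.271, 0.652]
wrist_force: [-0.2, 0.5, 0.3]
width: 64.4
```

```bash
python3 -c "
from h import *
s=tl()
c=capture('wrist');cv2.imwrite('pics/w34.png',c['img'][:,:,::-1])
c=capture('scene');cv2.imwrite('pics/s34.png',c['img'][:,:,::-1]);crop(c['img'],30,180,200,140,4,'s34c.png')
"
```

```text
t 74.6 tilt 0.11 zz -0.002 jaw 0.788 [515.4 -91.1 257.1] q [-0.257  0.112  1.87  -0.002  1.16  -1.044] w 64.39879194477214
```

View pics/w34.png

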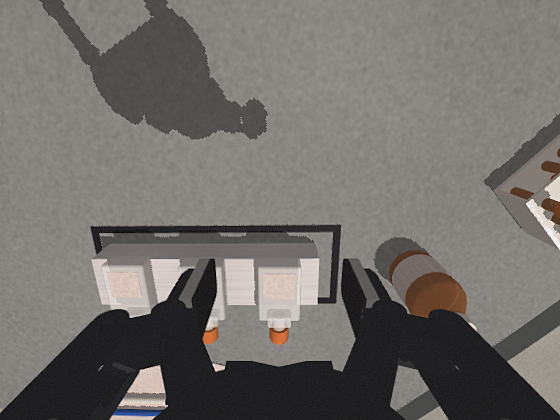

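View pics/s34.png

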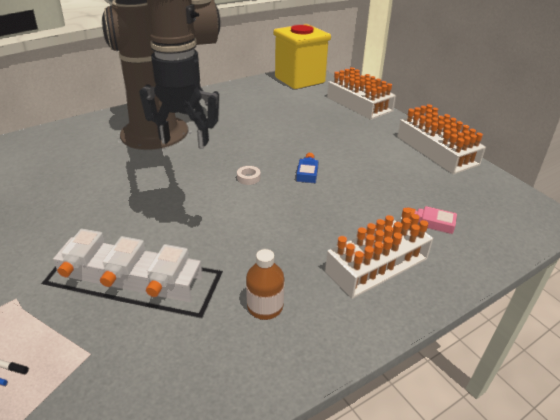

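View pics/s34c.png

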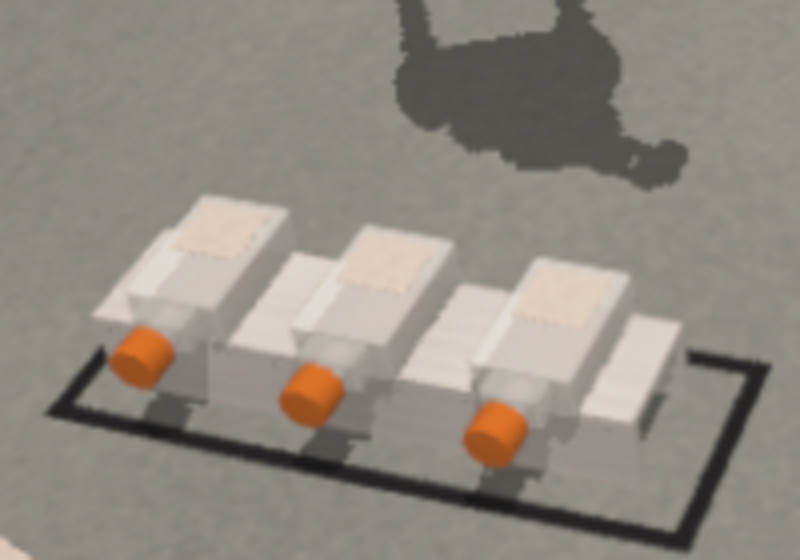

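```bash
python3 -c "
from cell import hand_in
print(hand_in())"
```

```text
the job is handed in; nothing more can be done
None
```

The job is done and handed in at about 75 s of the 210 s allowed: the stand is inside the outline and all three flasks lie flat across it. `hand_in` gave no verdict.

- **Stand:** I slid it along the bench with the jaws straddling its walls, without lifting it. The jaws closed to about wall width during the push, so at times they lightly touched both walls. Measured once pushing was done, it sat about 2 mm and 4–5 mm off the outline's centre and nearly parallel, with roughly 13–16 mm clear on each side. Its visible corners were at the same pixels in the last picture.
- **Flasks:** I took them left to right.

| Flask | Tilt | Hold | Place on stand |
|---|---|---|---|
| flask_1 | 44.8° | 3.8 s | y = -90 mm |
| flask_2 | 45.2° | 3.8 s | y = 0 |
| flask_3 | 44.9° | 3.8 s | y = +90 mm |

- **Knock:** flask_2 was knocked a few centimetres aside while I held flask_1. I measured its position again before grasping it.
- **Last check:** the pictures show the tube rack, reagent bottle, tape roll and both look-alikes where they started. The arm was clear of everything.
- **Close to a limit:** on flask_1's first tilt, joint 4 read -1.193 against a listed limit of -1.19, and joint 5 came down to 0.117, just above its 0.05 limit. I turned and raised the arm to a clear pose before the counted hold. I can't tell whether the joint 4 reading counts as passing its range.
- **Disagreement:** the wrist camera and the fixed cameras differed by about 2–4 mm on position. Every grasp and placing was checked close up and looked right.

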